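# Load weighing bottles into the free cells of a drying crate

## Task

Turn the drying crate's purge stopcock fully closed before touching any cell, then feel for empty cells by pressing on their dust plates (some cells are already taken underneath) and put every amber weighing bottle upright in an empty cell, pushed fully home to the bottom. When all of them are in, turn the stopcock fully open; leave the other things on the bench where they are.

Things in the scene. Friction and masses are not known exactly. Their poses are not given: they have to be found in the camera images.
- crate: Fixed blue drying crate, 190 mm (its x) by 275 mm (its y) by 54 mm high, with 2 x 3 square cells 54 mm wide, 85 mm apart centre to centre both ways, each covered by an aluminium dust plate 3 mm below the crate's top. Two cells are taken by samples stored under the plates, unseen. Origin: centre of its underside, on the bench; z up. A stopcock is built on to its -y end.
- well0 (a point): Centre of the mouth of cell 0, level with the crate's top (54 mm above the bench); at crate x -42.5, y -85 mm. Axes as the crate's.
- plate0 (a joint): How far the dust plate of cell 0 has been pushed down, m: 0 at the top as at the start. If the cell is empty the plate slides down under 3 to 4 N and stays where it is left (friction, no spring), down to 0.041, where it is the floor a bottle stands on, 10 mm above the bench. If the cell is taken it gives 3 mm at most, then is hard.
- well1 (a point): Centre of the mouth of cell 1, level with the crate's top (54 mm above the bench); at crate x -42.5, y +0 mm. Axes as the crate's.
- plate1 (a joint): How far the dust plate of cell 1 has been pushed down, m: 0 at the top as at the start. If the cell is empty the plate slides down under 3 to 4 N and stays where it is left (friction, no spring), down to 0.041, where it is the floor a bottle stands on, 10 mm above the bench. If the cell is taken it gives 3 mm at most, then is hard.
- well2 (a point): Centre of the mouth of cell 2, level with the crate's top (54 mm above the bench); at crate x -42.5, y +85 mm. Axes as the crate's.
- plate2 (a joint): How far the dust plate of cell 2 has been pushed down, m: 0 at the top as at the start. If the cell is empty the plate slides down under 3 to 4 N and stays where it is left (friction, no spring), down to 0.041, where it is the floor a bottle stands on, 10 mm above the bench. If the cell is taken it gives 3 mm at most, then is hard.
- well3 (a point): Centre of the mouth of cell 3, level with the crate's top (54 mm above the bench); at crate x +42.5, y -85 mm. Axes as the crate's.
- plate3 (a joint): How far the dust plate of cell 3 has been pushed down, m: 0 at the top as at the start. If the cell is empty the plate slides down under 3 to 4 N and stays where it is left (friction, no spring), down to 0.041, where it is the floor a bottle stands on, 10 mm above the bench. If the cell is taken it gives 3 mm at most, then is hard.
- well4 (a point): Centre of the mouth of cell 4, level with the crate's top (54 mm above the bench); at crate x +42.5, y +0 mm. Axes as the crate's.
- plate4 (a joint): How far the dust plate of cell 4 has been pushed down, m: 0 at the top as at the start. If the cell is empty the plate slides down under 3 to 4 N and stays where it is left (friction, no spring), down to 0.041, where it is the floor a bottle stands on, 10 mm above the bench. If the cell is taken it gives 3 mm at most, then is hard.
- well5 (a point): Centre of the mouth of cell 5, level with the crate's top (54 mm above the bench); at crate x +42.5, y +85 mm. Axes as the crate's.
- plate5 (a joint): How far the dust plate of cell 5 has been pushed down, m: 0 at the top as at the start. If the cell is empty the plate slides down under 3 to 4 N and stays where it is left (friction, no spring), down to 0.041, where it is the floor a bottle stands on, 10 mm above the bench. If the cell is taken it gives 3 mm at most, then is hard.
- valve (a joint): Angle of the grey handle of the stopcock, rad, about a vertical axis: 0 = closed, at the end stop, handle pointing along the crate's +x; pi/2 (1.571) = fully open, at the other end stop, handle along the crate's -y, away from the cells; grows clockwise seen from above. Starts partly open, 1.0 to 1.45. Friction 0.25 N m; stays where it is left.
- valve_axis (a point): Point on the axis of the stopcock's handle at the handle's mid height (88 mm above the bench), 190 mm from the crate's centre along the crate's -y. Axes as the crate's.
- valve_grip (a point): Point on the handle's centre line 85 mm from the axis, at mid height. The handle is a flat bar 115 mm long from the axis, 20 mm wide, 12 mm thick, its underside 82 mm above the bench; its x axis points outward along the bar.
- bottle0: Weighing bottle (3 or all 4 are present, alike), 100 mm tall: heavy steel base 12 mm thick and amber body, 46 mm in diameter, up to 56 mm, white cap 36 mm in diameter to 92 mm, then a rim 42 mm in diameter. About 0.24 kg. Origin: centre of its underside; z up its axis. Starts upright on the bench. Fully home in a cell its underside is 10 mm and its top 110 mm above the bench.
- bottle1: Weighing bottle (3 or all 4 are present, alike), 100 mm tall: heavy steel base 12 mm thick and amber body, 46 mm in diameter, up to 56 mm, white cap 36 mm in diameter to 92 mm, then a rim 42 mm in diameter. About 0.24 kg. Origin: centre of its underside; z up its axis. Starts upright on the bench. Fully home in a cell its underside is 10 mm and its top 110 mm above the bench.
- bottle2: Weighing bottle (3 or all 4 are present, alike), 100 mm tall: heavy steel base 12 mm thick and amber body, 46 mm in diameter, up to 56 mm, white cap 36 mm in diameter to 92 mm, then a rim 42 mm in diameter. About 0.24 kg. Origin: centre of its underside; z up its axis. Starts upright on the bench. Fully home in a cell its underside is 10 mm and its top 110 mm above the bench.
- bottle3: Weighing bottle (3 or all 4 are present, alike), 100 mm tall: heavy steel base 12 mm thick and amber body, 46 mm in diameter, up to 56 mm, white cap 36 mm in diameter to 92 mm, then a rim 42 mm in diameter. About 0.24 kg. Origin: centre of its underside; z up its axis. Starts upright on the bench. Fully home in a cell its underside is 10 mm and its top 110 mm above the bench.
- tin: Bystander: flat clear capsule box 62 x 46 x 16 mm lying among the bottles. Origin: centre of its underside.
- marker: Bystander: black pen 130 mm long, 16 mm thick, lying on the bench. Origin under its middle.
- beaker: Bystander: glass beaker 70 mm wide, 75 mm high. Origin: centre of its underside.
- jar: Bystander: white jar 60 mm wide, 85 mm high. Origin: centre of its underside.
There are look-alikes about, which are no part of the job. Leave any blue, pink or red look-alike of the bottle1 alone.

How it is judged:
By the outcome, as a careful person would: the job done as asked, in the order asked, and still so for the second after the job is handed in, with the robot touching nothing.
Of stored0, stored1, stored2, stored3, stored4, stored5 only 2 to 2 are there at a start; the rules pass over those that are not, and their reading is None.
Of bottle0, bottle1, bottle2, bottle3 only 3 to 4 are there at a start; the rules pass over those that are not, and their reading is None.
At some moment in a run one of bottle0, bottle1, bottle2, bottle3 may be knocked a few centimetres aside while the robot is not near it.
Once in a run the grip may slacken for a moment while it holds something.
It also fails if it takes over 210 s, if anything falls off the work surface, if the arm or the gripper's body presses on something with over 40 N, if the wrist force passes 120 N, or if a joint passes its speed limit or range.

## Robot

A 7-joint arm with a two-finger parallel gripper is mounted at the origin on the work surface. World frame = base frame: x ahead of the robot, y to its left, z up, the work surface at z = 0. Lengths are in m, angles in rad, forces in N, time in s.
With the tool pointing down it reaches from about 0.35 to 0.9 m from the base axis. Payload 8.1 kg.
Tool frame: the origin (TCP) lies midway between the tips of the shut fingers; the grasp point (between the pads) lies env.grip_depth behind it (env.grip_depth is the distance from the TCP to the grasp point, in m); z points along the fingers, y is the line along which they close (so a half turn about z gives the same grasp; the last joint's range is limited). The gripper opens to 92 mm and grips with 3 to 60 N. Pads are 19 mm wide; open, the fingers measure 130 mm over their backs; the gripper's body (75 mm by 190 mm) begins 47 mm behind the grasp point.
Start: joints at [1.003, 0.434, 0.025, 1.573, -0.012, 1.134, -0.075], TCP at [0.28, -0.559, 0.205] pointing down, gripper open.
Joint ranges: [-2.62, 2.62], [-0.44, 2.09], [-1.27, 1.32], [0.08, 2.57], [-1.32, 4.46], [0.12, 2], [-2.74, 2.74]. Speed limits (rad/s): [2.22, 2.22, 3.01, 3.01, 3.14, 3.14, 3.14].

## Interface

Orientations are given as a unit quaternion [w, x, y, z].
In Python, from cell import env gives the robot as it stands. The module is installed in compiled form; this text tells all that it offers.
- The arm moves only by the shell command python3 -m inch 'ROWS' [FORCE]. ROWS is JSON, a list of rows, each an object of numbers: "fingers": the opening, from -1 (shut) to 1 (fully open); "dx", "dy", "dz": the shift along the tool's x, y, z in units of 25 mm (1.0 is 25 mm); "wx", "wy", "wz": the turn, a rotation vector about the tool's x, y, z in units of 0.08 rad (1.0 is 0.08 rad). A call has 1 to 8 rows; each row shifts and turns the commanded pose from where the row before left it, along the tool's axes as they then stand; what a row does not reach is not made up. A row lasts 1/8 s, in which the tool goes at most 62.5 mm and 10.7 degrees, less where a joint would pass 70% of its speed; a pose out of reach is approached as far as the arm can. A call with a number of a shift or a turn outside -1 to 1 is refused whole. A call with a gripper value outside its range is refused whole. The fingers move at their own pace and stop on an object; FORCE is the grip in N (left out, the last holds). Time passes only in rows, so rows that do not move let the fingers close. It gives the time, the measured TCP pose, the force, the opening and the grip force at its end, in the units of the state.
- env.state(): the state, without advancing time (a new reading comes with each control period).
- env.camera(name): name is "scene" or "top" or "wrist"; returns a dict with "color" (420x560x3 uint8, red, green, blue), "fx", "fy", "cx", "cy" (pixels), "D" ([k1, k2, p1, p2, k3] as OpenCV has them; the pictures are not rectified), "rvec" (rotation vector, rad) and "tvec" (3), from world to camera coordinates, as OpenCV has them; the wrist camera has in their place "T_tool_cam" (4x4, takes a point from camera to tool coordinates, whose origin is the TCP and whose axes are the flange's). Camera axes: x right, y down, z forward; pixel columns grow to the right and rows downward; lengths in m; the calibration is good to about 2 mm. A picture is of the moment at which its call begins: read the wrist's pose just before it. There is no depth.
- env.sign_off(): hands the job in; it is judged then, once.
Trained networks look in a picture, given as the dict that the camera call returned (one of the last four; its "shot" number tells which), for a name from the list of things; names that differ only in an ending like _2 or _b are one class to them, and where a whole thing is asked for, a point or a joint stands for the part that bears it (a point fixed in the world has none). Each returns a list of dicts, best first, with "score" (0 to 1); they miss things now and then, are a little off and sometimes report something else, mostly with a low value. They report only what shows in the picture. A call takes as long as a camera call. They do not tell look-alikes from the thing itself.
- env.spot_in(picture, query): "centre" ([x, y, z] in m, in world coordinates, good to about 4 mm: the middle of the surface that is visible of it).
The state is a dict: "clock": time; "joints": joint angles; "joint_velocities": joint speeds; "effort": joint torques, N m; "tcp_pos": TCP position; "tcp_rot": TCP orientation; "force": force on the tool from outside, world axes, zero at the start; "moment": the same for the moment, N m; "gripper_width": opening from 0.0 (shut) to 1.0 (fully open); "finger_force": force on a finger pad.
Only numpy, scipy, OpenCV 4.12 (cv2) and the standard library are available. Lean on these libraries where they do the work, as an engineer would, in place of code of your own. Each camera call takes 0.05 s, during which the arm holds its last target. There are 200 camera calls.

## Working session

There is one attempt and no reset: what is moved stays moved. The work goes in short steps, Python scripts to look and compute and a shell command to move; the robot and the scene stay as the last step left them, time stands still between calls to the robot, and variables do not carry over. Pictures are saved under pics/ and viewed, at most 14 in all, crops included, and the job is handed in when it is done.

```bash
mkdir -p pics
python3 - <<'E'
from cell import env
import cv2
s=env.state();print(s['clock'],s['tcp_pos'],s['tcp_rot'],s['force'],env.grip_depth)
for n in ['top','scene']:
    p=env.camera(n);cv2.imwrite(f'pics/{n}0.png',p['color'][:,:,::-1])
    print(n,p['fx'],p['D'],p['rvec'],p['tvec'])
    for q in ['crate','valve','valve_grip','bottle0','tin','marker','beaker','jar']:
        print(q,[(round(d['score'],2),[round(float(x),3) for x in d['centre']]) for d in env.spot_in(p,q)])
E
```

```text
0.0 [ 0.27986761 -0.55822838  0.20454197] [-7.56618110e-04  9.73123359e-01  2.30283078e-01 -2.45907276e-04] [-0.05338781 -0.21264376 -0.05909984] 0.0188
top 400.3450327584207 [-0.06256422  0.          0.          0.          0.        ] [ 2.1051175  -2.10546193  0.18392922] [-0.07646928  0.52345861  1.01329275]
crate [(0.61, [0.558, 0.138, 0.056])]
valve [(0.8, [0.566, -0.08, 0.095]), (0.19, [0.524, 0.241, 0.049])]
valve_grip [(0.92, [0.562, -0.078, 0.091]), (0.29, [0.56, 0.138, 0.054]), (0.23, [0.605, 0.24, 0.053])]
bottle0 [(0.91, [0.469, -0.339, 0.097]), (0.88, [0.304, -0.234, 0.102]), (0.83, [0.347, -0.327, 0.102]), (0.82, [0.592, -0.368, 0.092]), (0.64, [0.498, -0.417, 0.095]), (0.62, [0.588, -0.487, 0.075]), (0.61, [0.446, -0.235, 0.1]), (0.54, [0.629, -0.217, 0.096])]
tin []
marker [(0.75, [0.71, -0.118, 0.013]), (0.19, [0.447, -0.235, 0.101])]
beaker [(0.69, [0.415, -0.472, 0.045])]
jar [(0.57, [0.69, -0.353, 0.086])]
scene 392.09848328762456 [-0.03534478  0.          0.          0.          0.        ] [ 1.29985888  2.21041761 -0.91637528] [ 0.32491458 -0.20965291  1.22433251]
crate [(0.72, [0.582, 0.153, 0.053])]
valve [(0.85, [0.573, -0.071, 0.096])]
valve_grip [(0.92, [0.574, -0.074, 0.091])]
bottle0 [(0.93, [0.622, -0.364, 0.057]), (0.91, [0.648, -0.213, 0.06]), (0.9, [0.604, -0.476, 0.061]), (0.88, [0.315, -0.224, 0.057]), (0.74, [0.487, -0.334, 0.058]), (0.7, [0.368, -0.327, 0.06]), (0.69, [0.468, -0.227, 0.057]), (0.67, [0.512, -0.414, 0.058])]
tin []
marker [(0.75, [0.718, -0.113, 0.014]), (0.4, [0.578, 0.151, 0.053])]
beaker [(0.76, [0.417, -0.45, 0.051]), (0.53, [0.58, 0.15, 0.056]), (0.19, [0.618, -0.364, 0.059])]
jar [(0.8, [0.716, -0.344, 0.057])]
```

View pics/top0.png

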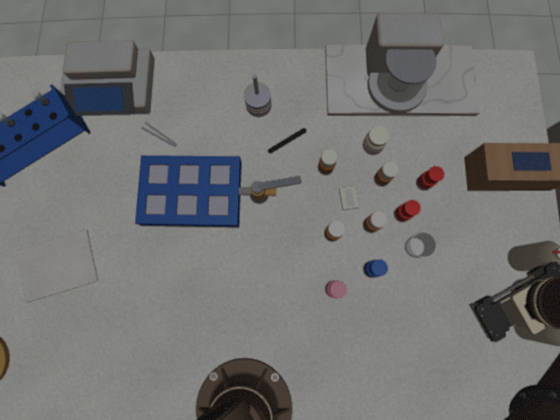

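View pics/scene0.png

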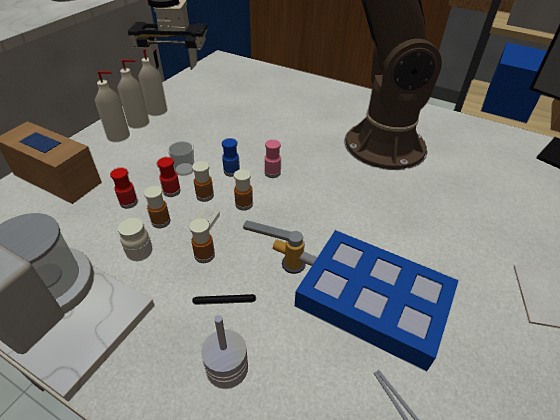

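Amber candidates in the top view are (328,161), (387,173), (335,230) and (376,221). The look-alikes to leave are red (432,177) and (409,210), blue (376,268) and pink (337,289). I'm choosing the four amber ones, so all four bottles are present. The valve hub is at (260,187), with its handle pointing right and slightly up. Next I'll measure the crate and check the choice in a crop.

```bash
cat > h.py <<'E'
from cell import env
import cv2, numpy as np
from scipy.spatial.transform import Rotation as R
def ray(p,uv):
    K=np.array([[p['fx'],0,p['cx']],[0,p['fy'],p['cy']],[0,0,1]])
    n=cv2.undistortPoints(np.array(uv,float).reshape(-1,1,2),K,np.array(p['D']))[:,0]
    d=np.c_[n,np.ones(len(n))]
    if 'rvec' in p:
        M=cv2.Rodrigues(np.array(p['rvec']))[0]; return -M.T@np.array(p['tvec']), d@M
    T=np.eye(4); q=p['rot']; T[:3,:3]=R.from_quat([q[1],q[2],q[3],q[0]]).as_matrix(); T[:3,3]=p['pos']
    T=T@np.array(p['T_tool_cam']); return T[:3,3], d@T[:3,:3].T
def at(p,uv,z):
    c,d=ray(p,uv); return c+d*((z-c[2])/d[:,2])[:,None]
def wrist():
    s=env.state(); p=env.camera('wrist'); p['pos'],p['rot']=s['tcp_pos'],s['tcp_rot']; return p
def blobs(m,a0,a1):
    n,l,st,c=cv2.connectedComponentsWithStats(m.astype('uint8'))
    return [(c[i],st[i]) for i in range(1,n) if a0<st[i][4]<a1]
def st():
    s=env.state(); q=s['tcp_rot']; x=R.from_quat([q[1],q[2],q[3],q[0]]).as_matrix()
    print('t',round(s['clock'],2),'tcp',np.round(s['tcp_pos'],4),'yaw',round(float(np.arctan2(x[1,0],x[0,0])),3),'F',np.round(s['force'],1),'w',round(s['gripper_width'],3),'ff',np.round(s['finger_force'],1))
E
python3 - <<'E'
from h import *
p=env.camera('top'); a=p['color'].astype(int)
i=a[150:232,130:248]; m=(i[:,:,0]>90)
bl=[c+[130,150] for c,s in blobs(m,150,700)]
print(np.round(bl,1))
w=at(p,bl,0.051)[:,:2]; print(np.round(w,4))
M=np.array([[x,y] for x in(-.0425,.0425) for y in(-.085,0,.085)])
if len(w)==6:
    o=[]; c=w.mean(0)
    for m_ in M: o.append(w[np.argmin(np.linalg.norm(w-c-m_,axis=1))])
    o=np.array(o)-c; th=np.arctan2((M[:,0]*o[:,1]-M[:,1]*o[:,0]).sum(),(M*o).sum())
    rt=np.array([[np.cos(th),-np.sin(th)],[np.sin(th),np.cos(th)]])
    print('c',c,'th',th,'res',np.round(o-M@rt.T,4).tolist()); 
    print('axis',c+rt@[0,-.19]); print('wells',np.round(c+M@rt.T,4).tolist())
# handle
hp=at(p,[[260,187],[299,181]],0.094); print('handle',hp)
cv2.imwrite('pics/crop1.png',cv2.resize(p['color'][140:310,225:450],None,fx=3.5,fy=3.5,interpolation=cv2.INTER_CUBIC)[:595,:,::-1])
E
```

```text
[[158.  173.6]
 [188.4 174.3]
 [219.5 174.5]
 [155.6 204.5]
 [186.5 204.6]
 [218.  205.5]]
[[0.6097 0.24  ]
 [0.607  0.1555]
 [0.6061 0.0701]
 [0.5234 0.2413]
 [0.523  0.1567]
 [0.5202 0.0716]]
c [0.56487478 0.15585879] th -0.018687480072038694 res [[-0.0006, -0.0001], [0.0006, 0.0], [-0.0006, -0.0003], [0.0003, 0.0], [-0.0004, 0.0005], [0.0007, -0.0001]]
axis [ 0.56132436 -0.03410803]
wells [[0.5208, 0.0717], [0.5224, 0.1567], [0.524, 0.2416], [0.6058, 0.0701], [0.6074, 0.1551], [0.609, 0.24]]
handle [[ 0.55995993 -0.04284221  0.094     ]
 [ 0.57550375 -0.14334232  0.094     ]]
```

View pics/crop1.png

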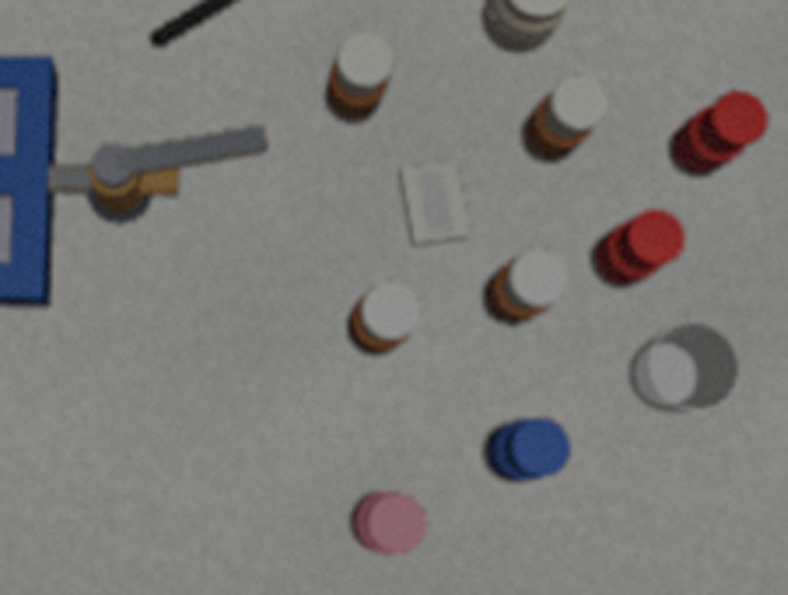

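The crop confirms four amber bottles with white caps, whose tops sit at full-image pixels (330,157), (390,169), (336,229) and (378,219). The crate fit is good to under 1 mm. Now I'll close the valve.

```bash
python3 -m inch '[{"fingers":-1,"wz":1},{"wz":1,"fingers":-1},{"wz":1,"fingers":-1},{"wz":1,"fingers":-1},{"wz":1,"fingers":-1},{"wz":1,"fingers":-1},{"fingers":-1},{"fingers":-1}]' 20; python3 -c "
from h import *
st()"
```

```text
t 0.95 tcp [ 0.2801 -0.5587  0.2053] yaw 0.465 F [-0.5 -0.5 -0.3] w 0.998 ff 0.0invalid input at $[0]: expected keys fingers, dx, dy, dz, wx, wy, wz
```

Run:
```python
from h import *
p=env.camera('top')
for n,uv in zip('ABCD',[[329.6,157.1],[390.4,169.1],[336.4,229.1],[378.4,219.4]]): print(n,at(p,[uv],0.1))
print(at(p,[[257.3,186.6],[300.7,179.1]],.094))
```

```text
A [[ 0.63766445 -0.22311314  0.1       ]]
B [[ 0.60491722 -0.37900666  0.1       ]]
C [[ 0.44956998 -0.23522797  0.1       ]]
D [[ 0.47381888 -0.34139687  0.1       ]]
[[ 0.56104902 -0.03586596  0.094     ]
 [ 0.58054975 -0.1477796   0.094     ]]
```

```bash
python3 -m inch '[{"fingers":-1,"dx":0,"dy":0,"dz":0,"wx":0,"wy":0,"wz":1},{"fingers":-1,"dx":0,"dy":0,"dz":0,"wx":0,"wy":0,"wz":1},{"fingers":-1,"dx":0,"dy":0,"dz":0,"wx":0,"wy":0,"wz":1},{"fingers":-1,"dx":0,"dy":0,"dz":0,"wx":0,"wy":0,"wz":1},{"fingers":-1,"dx":0,"dy":0,"dz":0,"wx":0,"wy":0,"wz":1},{"fingers":-1,"dx":0,"dy":0,"dz":0,"wx":0,"wy":0,"wz":1},{"fingers":-1,"dx":0,"dy":0,"dz":0,"wx":0,"wy":0,"wz":0}]' 20; python3 -c "
from h import *
st()"
```

```text
clock: 1.88
tcp_pos: [0.2802, -0.5587, 0.2053]
tcp_rot: [0.0, 1.0, -0.007, -0.0]
force: [-0.1, -0.5, -0.0]
gripper_width: 0.288
finger_force: 0.0
t 1.88 tcp [ 0.2802 -0.5587  0.2053] yaw -0.015 F [-0.1 -0.5 -0. ] w 0.288 ff 0.0
```

```bash
python3 -m inch '[{"fingers":-1,"dx":0.55,"dy":-1,"dz":0,"wx":0,"wy":0,"wz":0},{"fingers":-1,"dx":0.55,"dy":-1,"dz":0,"wx":0,"wy":0,"wz":0},{"fingers":-1,"dx":0.55,"dy":-1,"dz":0,"wx":0,"wy":0,"wz":0},{"fingers":-1,"dx":0.55,"dy":-1,"dz":0,"wx":0,"wy":0,"wz":0},{"fingers":-1,"dx":0.55,"dy":-1,"dz":0,"wx":0,"wy":0,"wz":0},{"fingers":-1,"dx":0.55,"dy":-1,"dz":0,"wx":0,"wy":0,"wz":0},{"fingers":-1,"dx":0.55,"dy":-1,"dz":0,"wx":0,"wy":0,"wz":0},{"fingers":-1,"dx":0.55,"dy":-1,"dz":0,"wx":0,"wy":0,"wz":0}]' >/dev/null; python3 -m inch '[{"fingers":-1,"dx":0.55,"dy":-1,"dz":0,"wx":0,"wy":0,"wz":0},{"fingers":-1,"dx":0.55,"dy":-1,"dz":0,"wx":0,"wy":0,"wz":0},{"fingers":-1,"dx":0.55,"dy":-1,"dz":0,"wx":0,"wy":0,"wz":0},{"fingers":-1,"dx":0.55,"dy":-1,"dz":0,"wx":0,"wy":0,"wz":0},{"fingers":-1,"dx":0.55,"dy":-1,"dz":0,"wx":0,"wy":0,"wz":0},{"fingers":-1,"dx":0.55,"dy":-1,"dz":0,"wx":0,"wy":0,"wz":0},{"fingers":-1,"dx":0.55,"dy":-1,"dz":0,"wx":0,"wy":0,"wz":0},{"fingers":-1,"dx":0.55,"dy":-1,"dz":0,"wx":0,"wy":0,"wz":0}]' >/dev/null;  python3 -m inch '[{"fingers":-1,"dx":0.6,"dy":-0.8,"dz":0.6,"wx":0,"wy":0,"wz":0},{"fingers":-1,"dx":0.6,"dy":-0.8,"dz":0.6,"wx":0,"wy":0,"wz":0},{"fingers":-1,"dx":0,"dy":0,"dz":0,"wx":0,"wy":0,"wz":0}]'
python3 - <<'E'
from h import *
st(); p=wrist(); cv2.imwrite('pics/w1.png',p['color'][:,:,::-1])
E
```

```text
clock: 4.25
tcp_pos: [0.537, -0.1205, 0.1743]
tcp_rot: [-0.001, 1.0, -0.005, -0.001]
force: [-0.8, -0.1, -0.8]
gripper_width: 0.004
finger_force: 0.0
t 4.25 tcp [ 0.537  -0.1205  0.1743] yaw -0.01 F [-0.8 -0.1 -0.8] w 0.004 ff 0.0
```

View pics/w1.png

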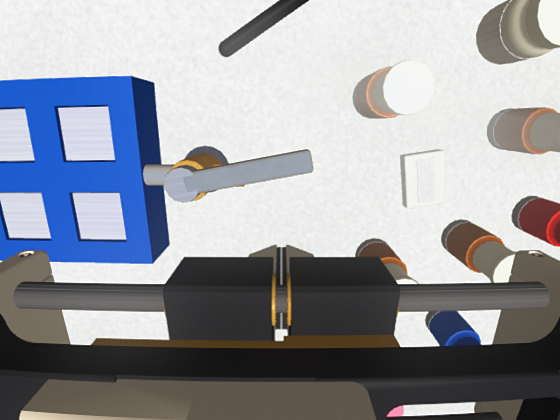

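The handle runs from (185,183) to (311,160), and the shut fingers at (281,290) are on its near side and clear of it. I'll descend and sweep it closed.

```bash
python3 -m inch '[{"fingers":-1,"dx":0,"dy":0,"dz":1,"wx":0,"wy":0,"wz":0},{"fingers":-1,"dx":0,"dy":0,"dz":1,"wx":0,"wy":0,"wz":0},{"fingers":-1,"dx":0,"dy":0,"dz":1,"wx":0,"wy":0,"wz":0},{"fingers":-1,"dx":0,"dy":0,"dz":1,"wx":0,"wy":0,"wz":0},{"fingers":-1,"dx":0,"dy":0,"dz":0,"wx":0,"wy":0,"wz":0},{"fingers":-1,"dx":0.55,"dy":0.02,"dz":0,"wx":0,"wy":0,"wz":0},{"fingers":-1,"dx":0.55,"dy":0.02,"dz":0,"wx":0,"wy":0,"wz":0},{"fingers":-1,"dx":0.55,"dy":0.02,"dz":0,"wx":0,"wy":0,"wz":0}]'; python3 -m inch '[{"fingers":-1,"dx":0.47,"dy":-0.13,"dz":0,"wx":0,"wy":0,"wz":0},{"fingers":-1,"dx":0.47,"dy":-0.13,"dz":0,"wx":0,"wy":0,"wz":0},{"fingers":-1,"dx":0.43,"dy":-0.29,"dz":0,"wx":0,"wy":0,"wz":0},{"fingers":-1,"dx":0.43,"dy":-0.29,"dz":0,"wx":0,"wy":0,"wz":0}]'; python3 -m inch '[{"fingers":-1,"dx":0.3,"dy":-0.36,"dz":0,"wx":0,"wy":0,"wz":0},{"fingers":-1,"dx":0.3,"dy":-0.36,"dz":0,"wx":0,"wy":0,"wz":0},{"fingers":-1,"dx":0.16,"dy":-0.35,"dz":0,"wx":0,"wy":0,"wz":0}]'
```

```text
clock: 5.3
tcp_pos: [0.58, -0.1249, 0.0762]
tcp_rot: [0.0, 1.0, -0.008, 0.001]
force: [-0.5, 0.4, -0.6]
gripper_width: 0.004
finger_force: 0.0
clock: 5.8
tcp_pos: [0.624, -0.1035, 0.0752]
tcp_rot: [-0.0, 1.0, -0.007, -0.0]
force: [-0.2, 0.5, 0.4]
gripper_width: 0.003
finger_force: 0.0
clock: 6.18
tcp_pos: [0.6432, -0.0771, 0.0753]
tcp_rot: [-0.0, 1.0, -0.007, 0.0]
force: [-0.0, 0.4, -1.0]
gripper_width: 0.007
finger_force: 0.0
```

Run:
```python
from h import *
p=env.camera('top'); cv2.imwrite('pics/t2.png',cv2.resize(p['color'][120:240,220:370],None,fx=4,fy=4)[:,:,::-1]); st()
```

```text
t 6.22 tcp [ 0.6436 -0.0754  0.0753] yaw -0.014 F [ 0.6  2.1 -0.1] w 0.005 ff 0.0
```

View pics/t2.png

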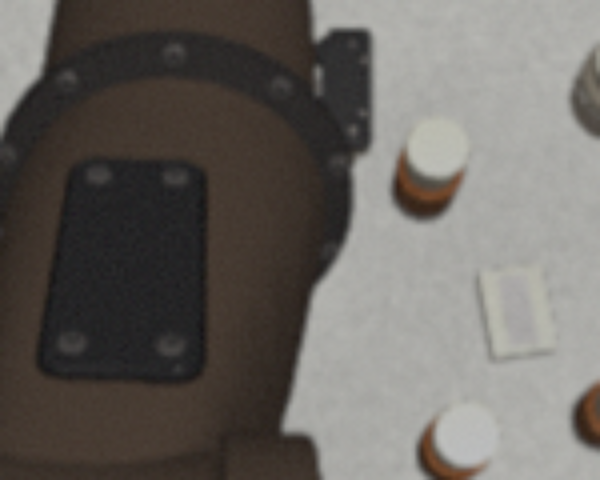

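The arm hides the handle in this view. I'll keep pushing to the end stop and go by force.

```bash
python3 -m inch '[{"fingers":-1,"dx":0,"dy":-0.2,"dz":0,"wx":0,"wy":0,"wz":0},{"fingers":-1,"dx":0,"dy":-0.2,"dz":0,"wx":0,"wy":0,"wz":0},{"fingers":-1,"dx":0,"dy":0,"dz":0,"wx":0,"wy":0,"wz":0}]'; python3 -m inch '[{"fingers":-1,"dx":0,"dy":-0.1,"dz":0,"wx":0,"wy":0,"wz":0},{"fingers":-1,"dx":0,"dy":0,"dz":0,"wx":0,"wy":0,"wz":0}]'
python3 - <<'E'
from h import *
p=wrist(); cv2.imwrite('pics/w3.png',p['color'][:,:,::-1]); st()
E
```

```text
clock: 6.6
tcp_pos: [0.6428, -0.0675, 0.0754]
tcp_rot: [-0.0, 1.0, -0.007, -0.0]
force: [-0.5, -0.2, -0.4]
gripper_width: 0.003
finger_force: 0.0
clock: 6.85
tcp_pos: [0.6429, -0.0654, 0.0753]
tcp_rot: [-0.0, 1.0, -0.008, 0.0]
force: [-0.7, -0.1, 0.0]
gripper_width: 0.004
finger_force: 0.0
t 6.9 tcp [ 0.6429 -0.0655  0.0754] yaw -0.015 F [-0.   0.4  0.3] w 0.002 ff 0.0
```

View pics/w3.png

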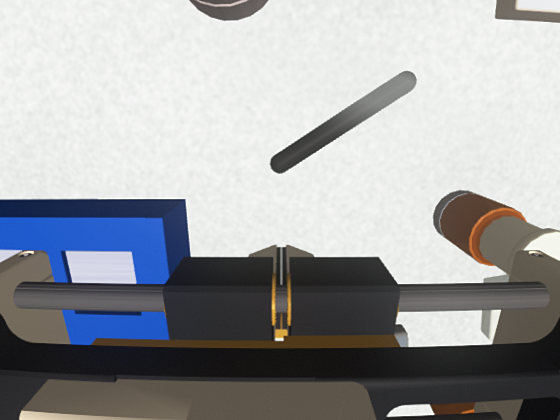

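The forces show no end stop, and I can't see where the handle is. I'll lift and back off to look.

```bash
python3 -m inch '[{"fingers":-1,"dx":0,"dy":0.3,"dz":0,"wx":0,"wy":0,"wz":0},{"fingers":-1,"dx":0,"dy":0,"dz":-1,"wx":0,"wy":0,"wz":0},{"fingers":-1,"dx":0,"dy":0,"dz":-1,"wx":0,"wy":0,"wz":0},{"fingers":-1,"dx":-1,"dy":0,"dz":-1,"wx":0,"wy":0,"wz":0},{"fingers":-1,"dx":-1,"dy":0,"dz":-1,"wx":0,"wy":0,"wz":0},{"fingers":-1,"dx":-1,"dy":0,"dz":0,"wx":0,"wy":0,"wz":0},{"fingers":-1,"dx":-1,"dy":0,"dz":0,"wx":0,"wy":0,"wz":0},{"fingers":-1,"dx":-1,"dy":0,"dz":0,"wx":0,"wy":0,"wz":0}]'
python3 - <<'E'
from h import *
p=wrist(); cv2.imwrite('pics/w4.png',p['color'][:,:,::-1]); st()
E
```

```text
clock: 7.9
tcp_pos: [0.517, -0.0719, 0.1755]
tcp_rot: [0.0, 1.0, -0.008, 0.0]
force: [-0.9, -0.1, -0.1]
gripper_width: 0.007
finger_force: 0.0
t 7.95 tcp [ 0.5137 -0.072   0.1753] yaw -0.016 F [-4.5  0.2 -0.4] w 0.005 ff 0.0
```

View pics/w4.png

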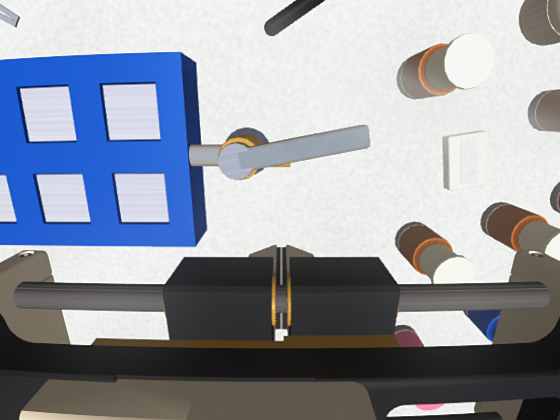

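Run:
```python
from h import *
p=wrist(); st()
print(at(p,[[238,158],[368,136]],.094), at(p,[[131,111],[144,197]],.051))
T=np.array(p['T_tool_cam']); print(np.round(T,4))
K=np.array([[p['fx'],0,p['cx']],[0,p['fy'],p['cy']],[0,0,1]]); print(K)
for z in (0,-.0188,-.05):
  q=np.linalg.inv(T)@[0,0,z,1]; print(z,(K@q[:3])[:2]/q[2])
```

```text
t 8.0 tcp [ 0.5155 -0.072   0.1755] yaw -0.016 F [0.3 1.2 0.1] w 0.003 ff 0.0
[[ 0.55995501 -0.03619524  0.094     ]
 [ 0.57650759 -0.14528932  0.094     ]] [[0.60234861 0.07066058 0.051     ]
 [0.51729399 0.06943078 0.051     ]]
[[-6.000e-04 -9.591e-01 -2.831e-01  7.580e-02]
 [ 1.000e+00 -3.000e-04 -1.000e-03 -1.000e-04]
 [ 9.000e-04 -2.831e-01  9.591e-01 -1.797e-01]
 [ 0.000e+00  0.000e+00  0.000e+00  1.000e+00]]
[[306.86112792   0.         280.90562772]
 [  0.         306.86112792 211.33240532]
 [  0.           0.           1.        ]]
0 [281.31453818 245.86880164]
-0.0188 [281.326512  258.7001402]
-0.05 [281.35291543 286.99446841]
```

The handle is still open, running from (238,158) to (368,136). The sweep didn't carry it, so I'll go lower, advance slowly, and watch force and handle position numerically.

```bash
python3 -m inch '[{"fingers":-1,"dx":0.4,"dy":1,"dz":0,"wx":0,"wy":0,"wz":0},{"fingers":-1,"dx":0.4,"dy":0.85,"dz":0,"wx":0,"wy":0,"wz":0},{"fingers":-1,"dx":0,"dy":0,"dz":1,"wx":0,"wy":0,"wz":0},{"fingers":-1,"dx":0,"dy":0,"dz":1,"wx":0,"wy":0,"wz":0},{"fingers":-1,"dx":0,"dy":0,"dz":1,"wx":0,"wy":0,"wz":0},{"fingers":-1,"dx":0,"dy":0,"dz":1,"wx":0,"wy":0,"wz":0},{"fingers":-1,"dx":0,"dy":0,"dz":0.5,"wx":0,"wy":0,"wz":0},{"fingers":-1,"dx":0,"dy":0,"dz":0,"wx":0,"wy":0,"wz":0}]' | head -4;  python3 -m inch '[{"fingers":-1,"dx":0.4,"dy":0,"dz":0,"wx":0,"wy":0,"wz":0},{"fingers":-1,"dx":0.4,"dy":0,"dz":0,"wx":0,"wy":0,"wz":0}]'|grep -E 'tcp_pos|force'; python3 -m inch '[{"fingers":-1,"dx":0.3,"dy":0,"dz":0,"wx":0,"wy":0,"wz":0}]'|grep -E 'tcp_pos|force';python3 -m inch '[{"fingers":-1,"dx":0.3,"dy":0,"dz":0,"wx":0,"wy":0,"wz":0}]'|grep -E 'tcp_pos|force';python3 - <<'E'
from h import *
st()
p=env.camera('scene'); print(env.spot_in(p,'valve_grip'));cv2.imwrite('pics/s5.png',cv2.resize(p['color'][130:330,170:400],None,fx=3,fy=3)[:,:,::-1])
E
```

```text
clock: 9.0
tcp_pos: [0.537, -0.1179, 0.0623]
tcp_rot: [-0.0, 1.0, -0.008, -0.001]
force: [-0.4, 0.6, 1.1]
tcp_pos: [0.5579, -0.1178, 0.0636]
force: [-4.3, 1.9, 3.1]
finger_force: 2.1
tcp_pos: [0.5651, -0.1176, 0.0632]
force: [-4.8, 2.1, 3.0]
finger_force: 2.1
tcp_pos: [0.5723, -0.1179, 0.0629]
force: [-3.9, 2.0, 0.4]
finger_force: 2.0
t 9.5 tcp [ 0.5723 -0.1179  0.0629] yaw -0.015 F [-3.9  2.   0.4] w 0.005 ff 2.0
[{'centre': [0.5842, -0.0714, 0.0927], 'score': 0.97}]
```

View pics/s5.png

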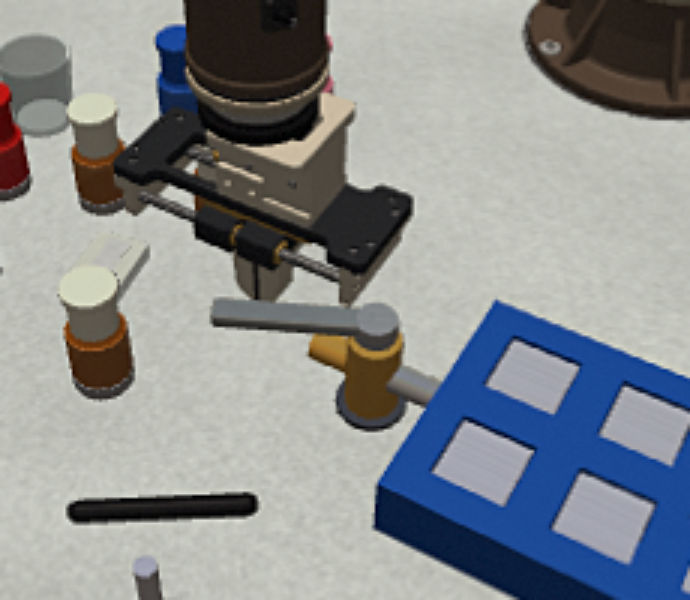

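The image shows the fingers behind the handle and touching it, with about 4.5 N, and the handle is turning. I'll continue the arc.

```bash
python3 -m inch '[{"fingers":-1,"dx":0.4,"dy":-0.03,"dz":0,"wx":0,"wy":0,"wz":0},{"fingers":-1,"dx":0.4,"dy":-0.03,"dz":0,"wx":0,"wy":0,"wz":0},{"fingers":-1,"dx":0.4,"dy":-0.03,"dz":0,"wx":0,"wy":0,"wz":0}]'|grep -E 'tcp_pos|force'; python3 -m inch '[{"fingers":-1,"dx":0.4,"dy":-0.3,"dz":0,"wx":0,"wy":0,"wz":0},{"fingers":-1,"dx":0.4,"dy":-0.3,"dz":0,"wx":0,"wy":0,"wz":0}]'|grep -E 'tcp_pos|force';  python3 -m inch '[{"fingers":-1,"dx":0.3,"dy":-0.36,"dz":0,"wx":0,"wy":0,"wz":0},{"fingers":-1,"dx":0.3,"dy":-0.36,"dz":0,"wx":0,"wy":0,"wz":0}]'|grep -E 'tcp_pos|force'; python3 -m inch '[{"fingers":-1,"dx":0.16,"dy":-0.35,"dz":0,"wx":0,"wy":0,"wz":0},{"fingers":-1,"dx":0.1,"dy":-0.3,"dz":0,"wx":0,"wy":0,"wz":0},{"fingers":-1,"dx":0,"dy":0,"dz":0,"wx":0,"wy":0,"wz":0}]'|grep -E 'tcp_pos|force'
```

```text
tcp_pos: [0.6027, -0.1167, 0.0629]
force: [-4.2, 0.5, 2.3]
finger_force: 1.8
tcp_pos: [0.6232, -0.1012, 0.0629]
force: [-3.3, -0.5, 3.6]
finger_force: 2.0
tcp_pos: [0.6383, -0.0832, 0.0629]
force: [-4.1, -1.7, 2.8]
finger_force: 2.0
tcp_pos: [0.6452, -0.0665, 0.063]
force: [0.3, 0.1, 0.3]
finger_force: 0.1
```

```bash
python3 -m inch '[{"fingers":-1,"dx":0,"dy":-0.2,"dz":0,"wx":0,"wy":0,"wz":0}]'|grep -E 'tcp_pos|force'; python3 -m inch '[{"fingers":-1,"dx":0,"dy":-0.15,"dz":0,"wx":0,"wy":0,"wz":0}]'|grep -E 'tcp_pos|force'
python3 - <<'E'
from h import *
p=env.camera('scene'); print(env.spot_in(p,'valve_grip'));cv2.imwrite('pics/s6.png',cv2.resize(p['color'][130:330,170:400],None,fx=3,fy=3)[:,:,::-1])
E
```

```text
tcp_pos: [0.6452, -0.0636, 0.063]
force: [0.8, -3.7, 1.2]
finger_force: 1.6
tcp_pos: [0.6454, -0.0595, 0.0632]
force: [1.6, -3.6, 2.4]
finger_force: 1.8
[{'centre': [0.655, -0.0334, 0.0908], 'score': 0.65}]
```

View pics/s6.png

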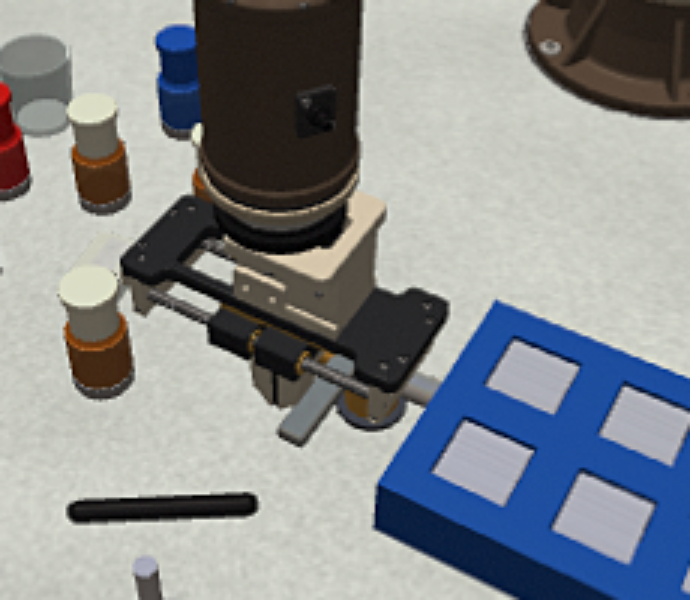

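The handle now points almost along crate +x in the crop, with its tip at (293,437). I'll push on until the stop shows as a rise in force.

```bash
for i in 1; do python3 -m inch '[{"fingers":-1,"dx":0,"dy":-0.1,"dz":0,"wx":0,"wy":0,"wz":0}]'|grep -E 'tcp_pos|force: \['; python3 -m inch '[{"fingers":-1,"dx":0,"dy":-0.1,"dz":0,"wx":0,"wy":0,"wz":0}]'|grep -E 'tcp_pos|force: \['; python3 -m inch '[{"fingers":-1,"dx":0,"dy":-0.1,"dz":0,"wx":0,"wy":0,"wz":0}]'|grep -E 'tcp_pos|force: \['; done
```

```text
tcp_pos: [0.6454, -0.058, 0.0632]
force: [3.1, -10.4, 3.0]
tcp_pos: [0.6454, -0.0578, 0.0633]
force: [1.9, -14.4, 1.9]
tcp_pos: [0.6453, -0.0576, 0.0633]
force: [1.9, -19.5, 3.2]
```

The force climbed from 3.6 to 19.5 N with no movement, so the end stop is reached and the valve is closed. Next is feeling the cells, starting with cell 3.

```bash
python3 -m inch '[{"fingers":-1,"dx":0,"dy":0.5,"dz":0,"wx":0,"wy":0,"wz":0},{"fingers":-1,"dx":0,"dy":0.2,"dz":-1,"wx":0,"wy":0,"wz":0},{"fingers":-1,"dx":0,"dy":0,"dz":-1,"wx":0,"wy":0,"wz":0},{"fingers":-1,"dx":0,"dy":0,"dz":-1,"wx":0,"wy":0,"wz":0},{"fingers":-1,"dx":0,"dy":0,"dz":0,"wx":0,"wy":0,"wz":0}]'|grep tcp_pos; python3 -m inch '[{"fingers":-1,"dx":-0.27,"dy":-0.96,"dz":0,"wx":0,"wy":0,"wz":0},{"fingers":-1,"dx":-0.27,"dy":-0.96,"dz":0,"wx":0,"wy":0,"wz":0},{"fingers":-1,"dx":-0.27,"dy":-0.96,"dz":0,"wx":0,"wy":0,"wz":0},{"fingers":-1,"dx":-0.27,"dy":-0.96,"dz":0,"wx":0,"wy":0,"wz":0},{"fingers":-1,"dx":-0.27,"dy":-0.96,"dz":0,"wx":0,"wy":0,"wz":0},{"fingers":-1,"dx":-0.27,"dy":-0.96,"dz":0,"wx":0,"wy":0,"wz":0},{"fingers":-1,"dx":0,"dy":0,"dz":0,"wx":0,"wy":0,"wz":0}]'|grep tcp_pos
python3 - <<'E'
from h import *
st()
p=env.camera('top'); cv2.imwrite('pics/t7.png',cv2.resize(p['color'][120:240,130:330],None,fx=4,fy=4)[:,:,::-1])
w=wrist(); cv2.imwrite('pics/w7.png',w['color'][:,:,::-1])
E
```

```text
tcp_pos: [0.6452, -0.0682, 0.1394]
tcp_pos: [0.6045, 0.0787, 0.1366]
t 13.07 tcp [0.6045 0.0787 0.1366] yaw -0.011 F [-0.1 -0.9  0.2] w 0.01 ff 0.0
```

View pics/w7.png

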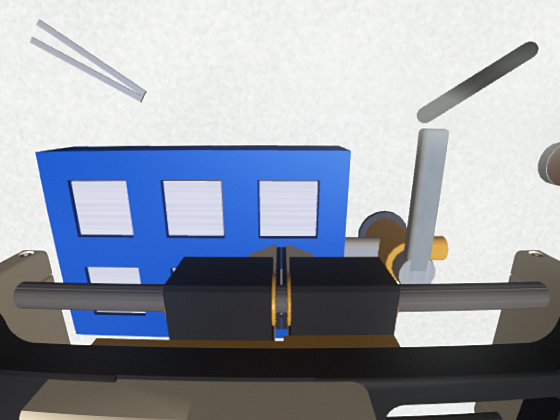

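The handle runs from (417,272) to (433,132), along crate +x, so it is closed. Plates 5, 4 and 3 are at about (101,208), (193,208) and (288,208). I'll refine the crate pose from these.

Run:
```python
from h import *
p=wrist(); st(); a=p['color'].astype(int)
m=(a.min(2)>140); m[:,:40]=0; m[:165]=0; m[250:]=0; m[:,345:]=0
bl=[c for c,s in blobs(m,1500,5000)]; print(np.round(bl,1)); print(np.round(at(p,bl,.051),4))
```

```text
t 13.22 tcp [0.6059 0.0745 0.1371] yaw -0.016 F [-0.4  0.5 -0.2] w 0.005 ff 0.0
[[101.3 208.1]
 [192.5 208.3]
 [286.4 208.3]]
[[0.6084 0.2405 0.051 ]
 [0.6069 0.1554 0.051 ]
 [0.6056 0.0705 0.051 ]]
```

```bash
python3 -m inch '[{"fingers":-1,"dx":0,"dy":0.3,"dz":1,"wx":0,"wy":0,"wz":0},{"fingers":-1,"dx":0,"dy":0,"dz":1,"wx":0,"wy":0,"wz":0},{"fingers":-1,"dx":0,"dy":0,"dz":0.8,"wx":0,"wy":0,"wz":0},{"fingers":-1,"dx":0,"dy":0,"dz":0,"wx":0,"wy":0,"wz":0}]'|grep -E 'tcp_pos|force: \['; python3 -m inch '[{"fingers":-1,"dx":0,"dy":0,"dz":0.2,"wx":0,"wy":0,"wz":0},{"fingers":-1,"dx":0,"dy":0,"dz":0.2,"wx":0,"wy":0,"wz":0},{"fingers":-1,"dx":0,"dy":0,"dz":0.2,"wx":0,"wy":0,"wz":0},{"fingers":-1,"dx":0,"dy":0,"dz":0,"wx":0,"wy":0,"wz":0}]'|grep -E 'tcp_pos|force: \['; python3 -m inch '[{"fingers":-1,"dx":0,"dy":0,"dz":0.1,"wx":0,"wy":0,"wz":0}]'|grep -E 'tcp_pos|force: \['; python3 -m inch '[{"fingers":-1,"dx":0,"dy":0,"dz":0.1,"wx":0,"wy":0,"wz":0}]'|grep -E 'tcp_pos|force: \['
```

```text
tcp_pos: [0.6048, 0.0665, 0.0661]
force: [0.3, 0.0, 1.0]
tcp_pos: [0.6058, 0.0681, 0.0526]
force: [0.8, -0.1, -0.1]
tcp_pos: [0.6062, 0.0682, 0.0505]
force: [-0.3, 0.1, -0.2]
tcp_pos: [0.6061, 0.0681, 0.0478]
force: [0.2, -0.0, -0.9]
```

```bash
python3 -m inch '[{"fingers":-1,"dx":0,"dy":0,"dz":0.1,"wx":0,"wy":0,"wz":0}]'|grep -E 'tcp_pos|force: \['; python3 -m inch '[{"fingers":-1,"dx":0,"dy":0,"dz":0.1,"wx":0,"wy":0,"wz":0}]'|grep -E 'tcp_pos|force: \[';python3 -m inch '[{"fingers":-1,"dx":0,"dy":0,"dz":0.1,"wx":0,"wy":0,"wz":0}]'|grep -E 'tcp_pos|force: \['
```

```text
tcp_pos: [0.606, 0.0681, 0.0452]
force: [-0.7, 1.2, 0.9]
tcp_pos: [0.606, 0.0681, 0.0427]
force: [-0.5, -0.3, 0.2]
tcp_pos: [0.606, 0.0681, 0.0401]
force: [0.2, -0.5, -0.3]
```

There's no contact yet at z 0.040, so the real fingertips sit higher than the reported TCP. That also explains the first sweep passing over the handle. I'll go on down gently.

```bash
python3 -m inch '[{"fingers":-1,"dx":0,"dy":0,"dz":0.1,"wx":0,"wy":0,"wz":0}]'|grep -E 'tcp_pos|force: \['; python3 -m inch '[{"fingers":-1,"dx":0,"dy":0,"dz":0.1,"wx":0,"wy":0,"wz":0}]'|grep -E 'tcp_pos|force: \[';python3 -m inch '[{"fingers":-1,"dx":0,"dy":0,"dz":0.1,"wx":0,"wy":0,"wz":0}]'|grep -E 'tcp_pos|force: \[';python3 -m inch '[{"fingers":-1,"dx":0,"dy":0,"dz":0.1,"wx":0,"wy":0,"wz":0}]'|grep -E 'tcp_pos|force: \['; python3 -c "
from h import *
p=wrist(); cv2.imwrite('pics/w8.png',p['color'][:,:,::-1])"
```

```text
tcp_pos: [0.606, 0.0681, 0.0376]
force: [0.0, 0.1, -0.8]
tcp_pos: [0.606, 0.0681, 0.0351]
force: [0.4, -0.1, -0.6]
tcp_pos: [0.606, 0.0681, 0.0326]
force: [-0.3, -0.7, -0.2]
tcp_pos: [0.606, 0.0681, 0.0302]
force: [-1.0, -0.3, 0.4]
```

View pics/w8.png

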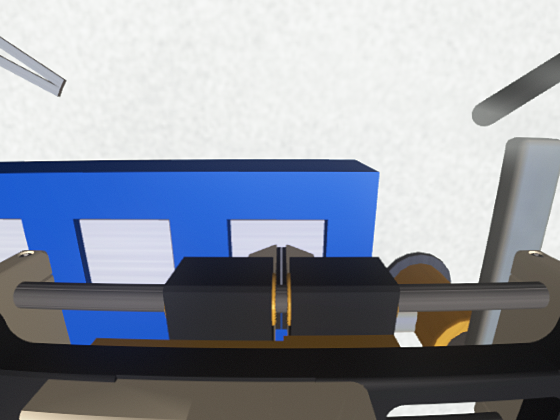

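The fingertips at (281,247) are over plate 3, and the gripper body is close above the handle at (520,240). I'll shift 10 mm away from the handle within the cell and continue down.

```bash
python3 -m inch '[{"fingers":-1,"dx":0,"dy":-0.4,"dz":-0.1,"wx":0,"wy":0,"wz":0},{"fingers":-1,"dx":0,"dy":0,"dz":0.1,"wx":0,"wy":0,"wz":0}]'|grep -E 'tcp_pos|force: \['; python3 -m inch '[{"fingers":-1,"dx":0,"dy":0,"dz":0.1,"wx":0,"wy":0,"wz":0}]'|grep -E 'tcp_pos|force: \[';python3 -m inch '[{"fingers":-1,"dx":0,"dy":0,"dz":0.1,"wx":0,"wy":0,"wz":0}]'|grep -E 'tcp_pos|force: \[';python3 -m inch '[{"fingers":-1,"dx":0,"dy":0,"dz":0.1,"wx":0,"wy":0,"wz":0}]'|grep -E 'tcp_pos|force: \[';python3 -m inch '[{"fingers":-1,"dx":0,"dy":0,"dz":0.1,"wx":0,"wy":0,"wz":0}]'|grep -E 'tcp_pos|force: \['
```

```text
tcp_pos: [0.6065, 0.08, 0.0308]
force: [-0.7, 0.9, 0.3]
tcp_pos: [0.6064, 0.079, 0.028]
force: [0.2, 1.8, 3.3]
tcp_pos: [0.6064, 0.0787, 0.0254]
force: [0.2, 2.1, 3.9]
tcp_pos: [0.6064, 0.0783, 0.0228]
force: [0.6, 2.1, 3.6]
tcp_pos: [0.6064, 0.0782, 0.0203]
force: [0.8, 2.9, 3.0]
```

Contact came at TCP 0.029, then the plate slid more than 8 mm under about 3.5 N, so cell 3 is empty. The tips sit about 21 mm above the TCP. Next are cells 4 and 5.

```bash
python3 -m inch '[{"fingers":-1,"dx":0,"dy":0,"dz":-0.9,"wx":0,"wy":0,"wz":0},{"fingers":-1,"dx":0,"dy":-0.4,"dz":0,"wx":0,"wy":0,"wz":0},{"fingers":-1,"dx":0,"dy":-1,"dz":0,"wx":0,"wy":0,"wz":0},{"fingers":-1,"dx":0,"dy":-1,"dz":0,"wx":0,"wy":0,"wz":0},{"fingers":-1,"dx":0,"dy":-0.7,"dz":0,"wx":0,"wy":0,"wz":0},{"fingers":-1,"dx":0,"dy":0,"dz":0.4,"wx":0,"wy":0,"wz":0},{"fingers":-1,"dx":0,"dy":0,"dz":0,"wx":0,"wy":0,"wz":0}]'|grep -E 'tcp_pos|force: \['; python3 -m inch '[{"fingers":-1,"dx":0,"dy":0,"dz":0.14,"wx":0,"wy":0,"wz":0}]'|grep -E 'tcp_pos|force: \[';python3 -m inch '[{"fingers":-1,"dx":0,"dy":0,"dz":0.1,"wx":0,"wy":0,"wz":0}]'|grep -E 'tcp_pos|force: \[';python3 -m inch '[{"fingers":-1,"dx":0,"dy":0,"dz":0.1,"wx":0,"wy":0,"wz":0}]'|grep -E 'tcp_pos|force: \['
```

```text
tcp_pos: [0.6064, 0.1539, 0.0313]
force: [-0.0, -0.3, -0.1]
tcp_pos: [0.6075, 0.154, 0.0291]
force: [-1.7, -2.3, 3.2]
tcp_pos: [0.6075, 0.1541, 0.0269]
force: [-3.1, -5.0, 22.6]
tcp_pos: [0.6077, 0.1541, 0.0266]
force: [-14.4, -7.3, 44.2]
```

Cell 4 is hard at about 3 mm and 44 N, so it is taken. I'll use smaller steps for cell 5.

```bash
python3 -m inch '[{"fingers":-1,"dx":0,"dy":0,"dz":-0.8,"wx":0,"wy":0,"wz":0},{"fingers":-1,"dx":0,"dy":-0.4,"dz":0,"wx":0,"wy":0,"wz":0},{"fingers":-1,"dx":0,"dy":-1,"dz":0,"wx":0,"wy":0,"wz":0},{"fingers":-1,"dx":0,"dy":-1,"dz":0,"wx":0,"wy":0,"wz":0},{"fingers":-1,"dx":0,"dy":-1,"dz":0,"wx":0,"wy":0,"wz":0},{"fingers":-1,"dx":0,"dy":0,"dz":0.4,"wx":0,"wy":0,"wz":0},{"fingers":-1,"dx":0,"dy":0,"dz":0,"wx":0,"wy":0,"wz":0}]'|grep -E 'tcp_pos|force: \['; python3 -m inch '[{"fingers":-1,"dx":0,"dy":0,"dz":0.08,"wx":0,"wy":0,"wz":0}]'|grep -E 'tcp_pos|force: \[';python3 -m inch '[{"fingers":-1,"dx":0,"dy":0,"dz":0.06,"wx":0,"wy":0,"wz":0}]'|grep -E 'tcp_pos|force: \[';python3 -m inch '[{"fingers":-1,"dx":0,"dy":0,"dz":0.06,"wx":0,"wy":0,"wz":0}]'|grep -E 'tcp_pos|force: \['
```

```text
tcp_pos: [0.6078, 0.2399, 0.0329]
force: [0.2, 0.1, -0.4]
tcp_pos: [0.6089, 0.2394, 0.0321]
force: [-0.5, -0.1, 0.3]
tcp_pos: [0.6089, 0.2397, 0.0309]
force: [0.5, -0.4, -0.1]
tcp_pos: [0.6089, 0.24, 0.0295]
force: [-0.8, -1.3, 3.5]
```

```bash
python3 -m inch '[{"fingers":-1,"dx":0,"dy":0,"dz":0.06,"wx":0,"wy":0,"wz":0}]'|grep -E 'tcp_pos|force: \['; python3 -m inch '[{"fingers":-1,"dx":0,"dy":0,"dz":0.06,"wx":0,"wy":0,"wz":0}]'|grep -E 'tcp_pos|force: \[';python3 -m inch '[{"fingers":-1,"dx":0,"dy":0,"dz":0.06,"wx":0,"wy":0,"wz":0}]'|grep -E 'tcp_pos|force: \['
```

```text
tcp_pos: [0.6089, 0.24, 0.0281]
force: [0.3, -2.3, 3.4]
tcp_pos: [0.6089, 0.24, 0.0265]
force: [0.1, -2.7, 3.0]
tcp_pos: [0.6089, 0.2402, 0.0249]
force: [-0.2, -2.1, 2.5]
```

Cell 5 gives more than 5 mm under 3 N, so it is empty. Next is cell 2.

```bash
python3 -m inch '[{"fingers":-1,"dx":0,"dy":0,"dz":-0.8,"wx":0,"wy":0,"wz":0},{"fingers":-1,"dx":-0.4,"dy":0,"dz":0,"wx":0,"wy":0,"wz":0},{"fingers":-1,"dx":-1,"dy":0,"dz":0,"wx":0,"wy":0,"wz":0},{"fingers":-1,"dx":-1,"dy":0,"dz":0,"wx":0,"wy":0,"wz":0},{"fingers":-1,"dx":-1,"dy":0,"dz":0,"wx":0,"wy":0,"wz":0},{"fingers":-1,"dx":0,"dy":0,"dz":0.45,"wx":0,"wy":0,"wz":0},{"fingers":-1,"dx":0,"dy":0,"dz":0,"wx":0,"wy":0,"wz":0}]'|grep -E 'tcp_pos|force: \['; python3 -m inch '[{"fingers":-1,"dx":0,"dy":0,"dz":0.1,"wx":0,"wy":0,"wz":0}]'|grep -E 'tcp_pos|force: \[';python3 -m inch '[{"fingers":-1,"dx":0,"dy":0,"dz":0.06,"wx":0,"wy":0,"wz":0}]'|grep -E 'tcp_pos|force: \[';python3 -m inch '[{"fingers":-1,"dx":0,"dy":0,"dz":0.06,"wx":0,"wy":0,"wz":0}]'|grep -E 'tcp_pos|force: \['
```

```text
tcp_pos: [0.5233, 0.2418, 0.033]
force: [0.5, -0.5, -1.2]
tcp_pos: [0.5244, 0.242, 0.0311]
force: [-0.4, 0.9, -0.4]
tcp_pos: [0.5243, 0.2418, 0.0295]
force: [-1.0, 0.7, 2.4]
tcp_pos: [0.5243, 0.2418, 0.0282]
force: [0.9, -0.8, 3.0]
```

```bash
python3 -m inch '[{"fingers":-1,"dx":0,"dy":0,"dz":0.06,"wx":0,"wy":0,"wz":0}]'|grep -E 'tcp_pos|force: \['; python3 -m inch '[{"fingers":-1,"dx":0,"dy":0,"dz":0.06,"wx":0,"wy":0,"wz":0}]'|grep -E 'tcp_pos|force: \['; python3 -m inch '[{"fingers":-1,"dx":0,"dy":0,"dz":0.06,"wx":0,"wy":0,"wz":0}]'|grep -E 'tcp_pos|force: \['
```

```text
tcp_pos: [0.5243, 0.2419, 0.0269]
force: [-1.7, -3.3, 19.0]
tcp_pos: [0.5244, 0.2419, 0.0267]
force: [-6.7, -4.2, 33.1]
tcp_pos: [0.5245, 0.2419, 0.0266]
force: [-11.1, -8.0, 49.7]
```

Cell 2 is hard, so it is taken too. Cells 2 and 4 are the two taken ones, leaving 0, 1, 3 and 5 empty. Now I'll move to view the bottles.

```bash
python3 -m inch '[{"fingers":-1,"dx":0,"dy":0,"dz":-1,"wx":0,"wy":0,"wz":0},{"fingers":-1,"dx":0,"dy":0,"dz":-1,"wx":0,"wy":0,"wz":0},{"fingers":-1,"dx":0,"dy":0,"dz":-1,"wx":0,"wy":0,"wz":0},{"fingers":0.5,"dx":-0.31,"dy":1,"dz":-1,"wx":0,"wy":0,"wz":0},{"fingers":0.5,"dx":-0.31,"dy":1,"dz":-1,"wx":0,"wy":0,"wz":0},{"fingers":0.5,"dx":-0.31,"dy":1,"dz":-1,"wx":0,"wy":0,"wz":0},{"fingers":0.5,"dx":-0.31,"dy":1,"dz":0,"wx":0,"wy":0,"wz":0},{"fingers":0.5,"dx":-0.31,"dy":1,"dz":0,"wx":0,"wy":0,"wz":0}]'|grep tcp_pos; python3 -m inch '[{"fingers":0.5,"dx":-0.31,"dy":1,"dz":0,"wx":0,"wy":0,"wz":0},{"fingers":0.5,"dx":-0.31,"dy":1,"dz":0,"wx":0,"wy":0,"wz":0},{"fingers":0.5,"dx":-0.31,"dy":1,"dz":0,"wx":0,"wy":0,"wz":0},{"fingers":0.5,"dx":-0.31,"dy":1,"dz":0,"wx":0,"wy":0,"wz":0},{"fingers":0.5,"dx":-0.31,"dy":1,"dz":0,"wx":0,"wy":0,"wz":0},{"fingers":0.5,"dx":-0.31,"dy":1,"dz":0,"wx":0,"wy":0,"wz":0},{"fingers":0.5,"dx":-0.31,"dy":1,"dz":0,"wx":0,"wy":0,"wz":0},{"fingers":0.5,"dx":-0.31,"dy":1,"dz":0,"wx":0,"wy":0,"wz":0}]'|grep tcp_pos; python3 -m inch '[{"fingers":0.5,"dx":-0.31,"dy":1,"dz":0,"wx":0,"wy":0,"wz":0},{"fingers":0.5,"dx":-0.31,"dy":1,"dz":0,"wx":0,"wy":0,"wz":0},{"fingers":0.5,"dx":-0.31,"dy":1,"dz":0,"wx":0,"wy":0,"wz":0},{"fingers":0.5,"dx":-0.31,"dy":1,"dz":0,"wx":0,"wy":0,"wz":0},{"fingers":0.5,"dx":-0.31,"dy":1,"dz":0,"wx":0,"wy":0,"wz":0},{"fingers":0.5,"dx":-0.31,"dy":1,"dz":0,"wx":0,"wy":0,"wz":0},{"fingers":0.5,"dx":-0.31,"dy":1,"dz":0,"wx":0,"wy":0,"wz":0},{"fingers":0.5,"dx":0,"dy":0,"dz":0,"wx":0,"wy":0,"wz":0}]'|grep tcp_pos
python3 - <<'E'
from h import *
st(); p=wrist(); cv2.imwrite('pics/w9.png',p['color'][:,:,::-1])
E
```

```text
tcp_pos: [0.4826, 0.1168, 0.1738]
tcp_pos: [0.4174, -0.0822, 0.1735]
tcp_pos: [0.3602, -0.2572, 0.1735]
t 23.65 tcp [ 0.3602 -0.2572  0.1735] yaw -0.018 F [-0.3  0.6  0.2] w 0.749 ff 0.0
```

View pics/w9.png

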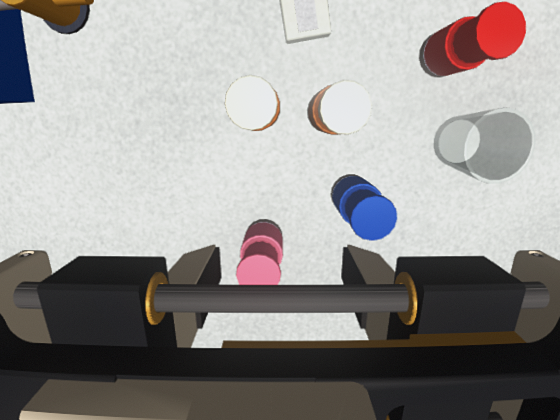

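The C cap is at (252,102) and the D cap at (344,107). Pink (259,270) and blue (373,216) are nearby and to be avoided.

```bash
cat >> h.py <<'E'
def caps(p,guess,r0=21,r1=35,thr=16):
    g=cv2.GaussianBlur(p['color'][:,:,2],(5,5),1.2)
    c=cv2.HoughCircles(g,cv2.HOUGH_GRADIENT,1,10,param1=60,param2=thr,minRadius=r0,maxRadius=r1)
    for q in guess:
        if c is None: print('none'); return
        d=np.linalg.norm(c[0][:,:2]-q,axis=1); b=c[0][d.argmin()]
        print('guess',np.round(at(p,[q],.1)[0],4),'hough',b,np.round(at(p,[b[:2]],.1)[0],4))
E
python3 - <<'E'
from h import *
caps(wrist(),[(252,102),(344,107)])
E
```

```text
guess [ 0.4515 -0.2346  0.1   ] hough [252.5 101.5  27.1] [ 0.4518 -0.235   0.1   ]
guess [ 0.4466 -0.3069  0.1   ] hough [347.5 107.5  25.2] [ 0.4462 -0.3096  0.1   ]
```

D now sits at (0.446,-0.309), about 3 cm from where it first was, so it was knocked as the task warned. Only 73 mm separates C and D, so I'll use a narrower opening and take C first.

```bash
python3 -m inch '[{"fingers":0.3,"dx":0.92,"dy":-0.27,"dz":0,"wx":0,"wy":0,"wz":0},{"fingers":0.3,"dx":0.92,"dy":-0.27,"dz":0,"wx":0,"wy":0,"wz":0},{"fingers":0.3,"dx":0.92,"dy":-0.27,"dz":0,"wx":0,"wy":0,"wz":0},{"fingers":0.3,"dx":0.92,"dy":-0.27,"dz":0,"wx":0,"wy":0,"wz":0},{"fingers":0.3,"dx":0,"dy":0,"dz":0,"wx":0,"wy":0,"wz":0},{"fingers":0.3,"dx":0,"dy":0,"dz":0,"wx":0,"wy":0,"wz":0}]'|grep -E 'tcp_pos|width'
```

```text
tcp_pos: [0.4533, -0.2299, 0.1732]
gripper_width: 0.649
```

```bash
python3 -m inch '[{"fingers":0.3,"dx":-0.05,"dy":0.08,"dz":1,"wx":0,"wy":0,"wz":0},{"fingers":0.3,"dx":0,"dy":0,"dz":1,"wx":0,"wy":0,"wz":0},{"fingers":0.3,"dx":0,"dy":0,"dz":1,"wx":0,"wy":0,"wz":0},{"fingers":0.3,"dx":0,"dy":0,"dz":1,"wx":0,"wy":0,"wz":0},{"fingers":0.3,"dx":0,"dy":0,"dz":1,"wx":0,"wy":0,"wz":0},{"fingers":0.3,"dx":0,"dy":0,"dz":0.2,"wx":0,"wy":0,"wz":0},{"fingers":0.3,"dx":0,"dy":0,"dz":0,"wx":0,"wy":0,"wz":0}]' 25|grep -E 'tcp_pos|width|force'; python3 -m inch '[{"fingers":-1,"dx":0,"dy":0,"dz":0,"wx":0,"wy":0,"wz":0},{"fingers":-1,"dx":0,"dy":0,"dz":0,"wx":0,"wy":0,"wz":0},{"fingers":-1,"dx":0,"dy":0,"dz":0,"wx":0,"wy":0,"wz":0},{"fingers":-1,"dx":0,"dy":0,"dz":0,"wx":0,"wy":0,"wz":0}]' 25|grep -E 'tcp_pos|width|force'
```

```text
tcp_pos: [0.4519, -0.2324, 0.0439]
force: [-0.2, -0.1, 0.6]
gripper_width: 0.644
finger_force: 0.0
tcp_pos: [0.4528, -0.2325, 0.0442]
force: [-0.4, -2.2, 6.2]
gripper_width: 0.447
finger_force: 25.0
```

The opening reads 41 mm, so the pads are on the 42 mm rim. I'll raise the grip force, lift and check.

```bash
python3 -m inch '[{"fingers":-1,"dx":0,"dy":0,"dz":0,"wx":0,"wy":0,"wz":0},{"fingers":-1,"dx":0,"dy":0,"dz":0,"wx":0,"wy":0,"wz":0},{"fingers":-1,"dx":0,"dy":0,"dz":-0.3,"wx":0,"wy":0,"wz":0},{"fingers":-1,"dx":0,"dy":0,"dz":-0.5,"wx":0,"wy":0,"wz":0},{"fingers":-1,"dx":0,"dy":0,"dz":-1,"wx":0,"wy":0,"wz":0},{"fingers":-1,"dx":0,"dy":0,"dz":-1,"wx":0,"wy":0,"wz":0},{"fingers":-1,"dx":0,"dy":0,"dz":-1,"wx":0,"wy":0,"wz":0},{"fingers":-1,"dx":0,"dy":0,"dz":0,"wx":0,"wy":0,"wz":0}]' 45|grep -E 'tcp_pos|width|force'
python3 - <<'E'
from h import *
p=env.camera('scene'); cv2.imwrite('pics/s10.png',cv2.resize(p['color'][60:260,150:350],None,fx=3,fy=3)[:,:,::-1])
E
```

```text
tcp_pos: [0.4533, -0.2325, 0.1406]
force: [0.2, -0.4, -2.7]
gripper_width: 0.443
finger_force: 45.0
```

View pics/s10.png

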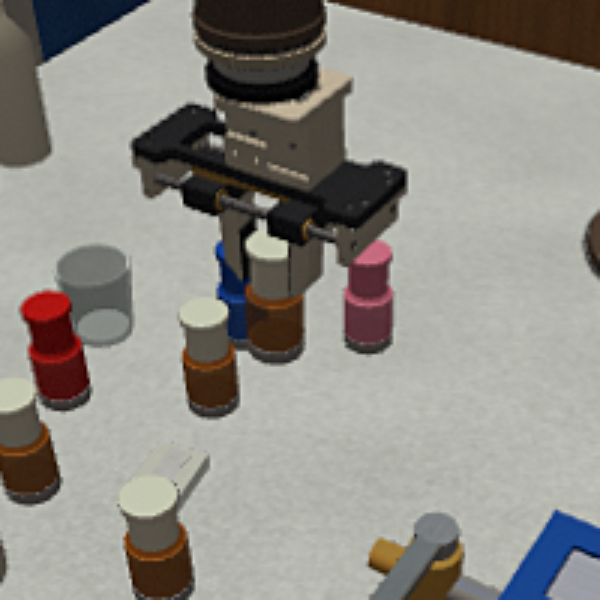

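The bottle hangs upright in the fingers at crop (272,300). I'll carry it to cell 5.

```bash
python3 -m inch '[{"fingers":-1,"dx":0,"dy":-1,"dz":-0.5,"wx":0,"wy":0,"wz":0},{"fingers":-1,"dx":0,"dy":-1,"dz":-0.5,"wx":0,"wy":0,"wz":0},{"fingers":-1,"dx":0,"dy":-1,"dz":0,"wx":0,"wy":0,"wz":0},{"fingers":-1,"dx":0,"dy":-1,"dz":0,"wx":0,"wy":0,"wz":0},{"fingers":-1,"dx":0,"dy":-1,"dz":0,"wx":0,"wy":0,"wz":0},{"fingers":-1,"dx":0,"dy":-1,"dz":0,"wx":0,"wy":0,"wz":0},{"fingers":-1,"dx":0,"dy":-1,"dz":0,"wx":0,"wy":0,"wz":0},{"fingers":-1,"dx":0,"dy":-1,"dz":0,"wx":0,"wy":0,"wz":0}]'|grep -E 'tcp_pos|width|force'; python3 -m inch '[{"fingers":-1,"dx":0,"dy":-1,"dz":0,"wx":0,"wy":0,"wz":0},{"fingers":-1,"dx":0,"dy":-1,"dz":0,"wx":0,"wy":0,"wz":0},{"fingers":-1,"dx":0,"dy":-1,"dz":0,"wx":0,"wy":0,"wz":0},{"fingers":-1,"dx":0.74,"dy":-1,"dz":0,"wx":0,"wy":0,"wz":0},{"fingers":-1,"dx":0.74,"dy":-1,"dz":0,"wx":0,"wy":0,"wz":0},{"fingers":-1,"dx":0.74,"dy":-1,"dz":0,"wx":0,"wy":0,"wz":0},{"fingers":-1,"dx":0.74,"dy":-1,"dz":0,"wx":0,"wy":0,"wz":0},{"fingers":-1,"dx":0.74,"dy":-1,"dz":0,"wx":0,"wy":0,"wz":0}]'|grep -E 'tcp_pos|width|force';  python3 -m inch '[{"fingers":-1,"dx":0.74,"dy":-1,"dz":0,"wx":0,"wy":0,"wz":0},{"fingers":-1,"dx":0.74,"dy":-1,"dz":0,"wx":0,"wy":0,"wz":0},{"fingers":-1,"dx":0.74,"dy":-1,"dz":0,"wx":0,"wy":0,"wz":0},{"fingers":-1,"dx":0,"dy":0,"dz":0,"wx":0,"wy":0,"wz":0},{"fingers":-1,"dx":0,"dy":0,"dz":0,"wx":0,"wy":0,"wz":0}]'|grep -E 'tcp_pos|rot|width|force'
```

```text
tcp_pos: [0.4542, -0.0312, 0.1624]
force: [0.3, -0.0, -2.5]
gripper_width: 0.442
finger_force: 45.0
tcp_pos: [0.5504, 0.167, 0.162]
force: [0.9, -1.1, -2.6]
gripper_width: 0.439
finger_force: 45.0
tcp_pos: [0.6065, 0.2397, 0.1621]
tcp_rot: [0.001, 1.0, -0.008, -0.001]
force: [0.1, -0.3, -2.5]
gripper_width: 0.44
finger_force: 45.0
```

```bash
python3 -m inch '[{"fingers":-1,"dx":0.12,"dy":-0.02,"dz":1,"wx":0,"wy":0,"wz":0},{"fingers":-1,"dx":0,"dy":0,"dz":1,"wx":0,"wy":0,"wz":0},{"fingers":-1,"dx":0,"dy":0,"dz":0.4,"wx":0,"wy":0,"wz":0},{"fingers":-1,"dx":0,"dy":0,"dz":0,"wx":0,"wy":0,"wz":0}]'|grep -E 'tcp_pos|width|force: \['; python3 -m inch '[{"fingers":-1,"dx":0,"dy":0,"dz":0.25,"wx":0,"wy":0,"wz":0},{"fingers":-1,"dx":0,"dy":0,"dz":0.25,"wx":0,"wy":0,"wz":0}]'|grep -E 'tcp_pos|width|force: \['; python3 -m inch '[{"fingers":-1,"dx":0,"dy":0,"dz":0.3,"wx":0,"wy":0,"wz":0}]'|grep -E 'tcp_pos|width|force: \['
```

```text
tcp_pos: [0.6098, 0.2403, 0.1032]
force: [-0.0, -0.0, -1.5]
gripper_width: 0.441
tcp_pos: [0.6108, 0.2412, 0.0915]
force: [0.0, -0.5, -2.4]
gripper_width: 0.439
tcp_pos: [0.6109, 0.2413, 0.0839]
force: [0.4, -1.0, 2.8]
gripper_width: 0.441
```

The bottle is inside the cell and pushing the plate. I'll continue to the bottom.

```bash
python3 -m inch '[{"fingers":-1,"dx":0,"dy":0,"dz":0.35,"wx":0,"wy":0,"wz":0},{"fingers":-1,"dx":0,"dy":0,"dz":0.35,"wx":0,"wy":0,"wz":0},{"fingers":-1,"dx":0,"dy":0,"dz":0.3,"wx":0,"wy":0,"wz":0}]'|grep -E 'tcp_pos|width|force: \['; python3 -m inch '[{"fingers":-1,"dx":0,"dy":0,"dz":0.1,"wx":0,"wy":0,"wz":0}]'|grep -E 'tcp_pos|width|force: \['; python3 -m inch '[{"fingers":-1,"dx":0,"dy":0,"dz":0.1,"wx":0,"wy":0,"wz":0}]'|grep -E 'tcp_pos|width|force: \['; python3 -m inch '[{"fingers":-1,"dx":0,"dy":0,"dz":0.08,"wx":0,"wy":0,"wz":0}]'|grep -E 'tcp_pos|width|force: \['
```

```text
tcp_pos: [0.6104, 0.2412, 0.058]
force: [0.5, 0.5, 0.8]
gripper_width: 0.44
tcp_pos: [0.6101, 0.2411, 0.0553]
force: [0.6, -0.2, 1.1]
gripper_width: 0.442
tcp_pos: [0.6109, 0.2412, 0.0539]
force: [-0.6, -2.9, 15.0]
gripper_width: 0.441
tcp_pos: [0.6122, 0.2412, 0.0537]
force: [-2.6, -3.3, 23.0]
gripper_width: 0.438
```

Firm stop at TCP 0.054, as expected, so bottle C is home in cell 5. I'll release it and go back for D.

```bash
cat >> h.py <<'E'
def find(p,X,thr=14):
    T=np.eye(4); q=p['rot']; T[:3,:3]=R.from_quat([q[1],q[2],q[3],q[0]]).as_matrix(); T[:3,3]=p['pos']
    C=np.linalg.inv(T@np.array(p['T_tool_cam'])); v=C@np.r_[X,1]
    K=np.array([[p['fx'],0,p['cx']],[0,p['fy'],p['cy']],[0,0,1]])
    uv=cv2.projectPoints(v[None,:3],np.zeros(3),np.zeros(3),K,np.array(p['D']))[0][0,0]
    r=.021*p['fx']/v[2]; print('expect',np.round(uv,1),'r',round(r,1)); caps(p,[tuple(uv)],int(r*.85),int(r*1.2)+1,thr)
E
python3 -m inch '[{"fingers":0.3,"dx":0,"dy":0,"dz":-0.1,"wx":0,"wy":0,"wz":0},{"fingers":0.3,"dx":0,"dy":0,"dz":0,"wx":0,"wy":0,"wz":0},{"fingers":0.3,"dx":0,"dy":0,"dz":0,"wx":0,"wy":0,"wz":0},{"fingers":0.3,"dx":0,"dy":0,"dz":-0.5,"wx":0,"wy":0,"wz":0},{"fingers":0.3,"dx":0,"dy":0,"dz":-1,"wx":0,"wy":0,"wz":0},{"fingers":0.3,"dx":0,"dy":0,"dz":-1,"wx":0,"wy":0,"wz":0},{"fingers":0.3,"dx":0,"dy":0,"dz":-1,"wx":0,"wy":0,"wz":0},{"fingers":0.3,"dx":0,"dy":0,"dz":-1,"wx":0,"wy":0,"wz":0}]'|grep -E 'tcp_pos|width|force'; python3 -c "
from h import *
p=env.camera('top'); print([(np.round(d['centre'],3),round(d['score'],2)) for d in env.spot_in(p,'bottle0')])"; python3 -m inch '[{"fingers":0.3,"dx":-0.46,"dy":1,"dz":0,"wx":0,"wy":0,"wz":0},{"fingers":0.3,"dx":-0.46,"dy":1,"dz":0,"wx":0,"wy":0,"wz":0},{"fingers":0.3,"dx":-0.46,"dy":1,"dz":0,"wx":0,"wy":0,"wz":0},{"fingers":0.3,"dx":-0.46,"dy":1,"dz":0,"wx":0,"wy":0,"wz":0},{"fingers":0.3,"dx":-0.46,"dy":1,"dz":0,"wx":0,"wy":0,"wz":0},{"fingers":0.3,"dx":-0.46,"dy":1,"dz":0,"wx":0,"wy":0,"wz":0},{"fingers":0.3,"dx":-0.46,"dy":1,"dz":0,"wx":0,"wy":0,"wz":0},{"fingers":0.3,"dx":-0.46,"dy":1,"dz":0,"wx":0,"wy":0,"wz":0}]'|grep tcp_pos; python3 -m inch '[{"fingers":0.3,"dx":-0.46,"dy":1,"dz":0,"wx":0,"wy":0,"wz":0},{"fingers":0.3,"dx":-0.46,"dy":1,"dz":0,"wx":0,"wy":0,"wz":0},{"fingers":0.3,"dx":-0.46,"dy":1,"dz":0,"wx":0,"wy":0,"wz":0},{"fingers":0.3,"dx":-0.46,"dy":1,"dz":0,"wx":0,"wy":0,"wz":0},{"fingers":0.3,"dx":-0.46,"dy":1,"dz":0,"wx":0,"wy":0,"wz":0},{"fingers":0.3,"dx":-0.46,"dy":1,"dz":0,"wx":0,"wy":0,"wz":0},{"fingers":0.3,"dx":-0.46,"dy":1,"dz":0,"wx":0,"wy":0,"wz":0},{"fingers":0.3,"dx":-0.46,"dy":1,"dz":0,"wx":0,"wy":0,"wz":0}]'|grep tcp_pos;python3 -m inch '[{"fingers":0.3,"dx":-0.46,"dy":1,"dz":0,"wx":0,"wy":0,"wz":0},{"fingers":0.3,"dx":-0.46,"dy":1,"dz":0,"wx":0,"wy":0,"wz":0},{"fingers":0.3,"dx":-0.46,"dy":1,"dz":0,"wx":0,"wy":0,"wz":0},{"fingers":0.3,"dx":-0.46,"dy":1,"dz":0,"wx":0,"wy":0,"wz":0},{"fingers":0.3,"dx":-0.46,"dy":1,"dz":0,"wx":0,"wy":0,"wz":0},{"fingers":0.3,"dx":0,"dy":0,"dz":0,"wx":0,"wy":0,"wz":0}]'|grep tcp_pos; python3 -c "
from h import *
p=wrist(); st(); find(p,[.4465,-.308,.1])"
```

```text
tcp_pos: [0.6104, 0.2411, 0.1683]
force: [1.0, 0.6, 0.0]
gripper_width: 0.651
finger_force: 0.0
[(array([ 0.587, -0.484,  0.077]), 0.92), (array([ 0.629, -0.221,  0.094]), 0.91), (array([ 0.498, -0.419,  0.094]), 0.9), (array([ 0.441, -0.306,  0.098]), 0.79), (array([ 0.596, -0.372,  0.092]), 0.77), (array([ 0.351, -0.332,  0.102]), 0.72), (array([0.598, 0.223, 0.102]), 0.64), (array([ 0.302, -0.23 ,  0.103]), 0.61)]
tcp_pos: [0.5146, 0.0417, 0.1663]
tcp_pos: [0.4196, -0.1567, 0.1664]
tcp_pos: [0.3596, -0.2818, 0.1665]
t 35.08 tcp [ 0.3603 -0.2805  0.1664] yaw -0.017 F [ 0.5  0.4 -0.8] w 0.653 ff 0.0
expect [313.4 105.6] r 27.7
guess [ 0.4465 -0.308   0.1   ] hough [314.5 107.5  25.2] [ 0.4451 -0.3089  0.1   ]
```

```bash
python3 -m inch '[{"fingers":0.3,"dx":0.87,"dy":0.26,"dz":0,"wx":0,"wy":0,"wz":0},{"fingers":0.3,"dx":0.87,"dy":0.26,"dz":0,"wx":0,"wy":0,"wz":0},{"fingers":0.3,"dx":0.87,"dy":0.26,"dz":0,"wx":0,"wy":0,"wz":0},{"fingers":0.3,"dx":0.87,"dy":0.26,"dz":0,"wx":0,"wy":0,"wz":0},{"fingers":0.3,"dx":0,"dy":0,"dz":0,"wx":0,"wy":0,"wz":0},{"fingers":0.3,"dx":0,"dy":0,"dz":0,"wx":0,"wy":0,"wz":0}]'|grep -E 'tcp_pos|width'
```

```text
tcp_pos: [0.4469, -0.3066, 0.1662]
gripper_width: 0.649
```

```bash
python3 -m inch '[{"fingers":0.3,"dx":-0.02,"dy":0.08,"dz":1,"wx":0,"wy":0,"wz":0},{"fingers":0.3,"dx":0,"dy":0,"dz":1,"wx":0,"wy":0,"wz":0},{"fingers":0.3,"dx":0,"dy":0,"dz":1,"wx":0,"wy":0,"wz":0},{"fingers":0.3,"dx":0,"dy":0,"dz":1,"wx":0,"wy":0,"wz":0},{"fingers":0.3,"dx":0,"dy":0,"dz":0.9,"wx":0,"wy":0,"wz":0},{"fingers":0.3,"dx":0,"dy":0,"dz":0,"wx":0,"wy":0,"wz":0}]' 45|grep -E 'tcp_pos|width|force'; python3 -m inch '[{"fingers":-1,"dx":0,"dy":0,"dz":0,"wx":0,"wy":0,"wz":0},{"fingers":-1,"dx":0,"dy":0,"dz":0,"wx":0,"wy":0,"wz":0},{"fingers":-1,"dx":0,"dy":0,"dz":0,"wx":0,"wy":0,"wz":0},{"fingers":-1,"dx":0,"dy":0,"dz":-0.3,"wx":0,"wy":0,"wz":0},{"fingers":-1,"dx":0,"dy":0,"dz":-0.7,"wx":0,"wy":0,"wz":0},{"fingers":-1,"dx":0,"dy":0,"dz":-1,"wx":0,"wy":0,"wz":0},{"fingers":-1,"dx":0,"dy":0,"dz":-1,"wx":0,"wy":0,"wz":0},{"fingers":-1,"dx":0,"dy":0,"dz":-1,"wx":0,"wy":0,"wz":0}]' 45|grep -E 'tcp_pos|width|force'; python3 -m inch '[{"fingers":-1,"dx":0,"dy":0,"dz":-0.5,"wx":0,"wy":0,"wz":0},{"fingers":-1,"dx":0,"dy":0,"dz":0,"wx":0,"wy":0,"wz":0}]' |grep -E 'tcp_pos|width|force'
```

```text
tcp_pos: [0.4451, -0.3084, 0.043]
force: [-0.2, 0.1, 0.3]
gripper_width: 0.648
finger_force: 0.0
tcp_pos: [0.4466, -0.3092, 0.1451]
force: [0.3, 0.9, -2.8]
gripper_width: 0.441
finger_force: 45.0
tcp_pos: [0.4472, -0.3096, 0.1571]
force: [-0.5, 0.9, -2.2]
gripper_width: 0.441
finger_force: 45.0
```

D is held. I'll carry it to cell 1.

```bash
python3 -m inch '[{"fingers":-1,"dx":0,"dy":-1,"dz":0,"wx":0,"wy":0,"wz":0},{"fingers":-1,"dx":0,"dy":-1,"dz":0,"wx":0,"wy":0,"wz":0},{"fingers":-1,"dx":0,"dy":-1,"dz":0,"wx":0,"wy":0,"wz":0},{"fingers":-1,"dx":0,"dy":-1,"dz":0,"wx":0,"wy":0,"wz":0},{"fingers":-1,"dx":0,"dy":-1,"dz":0,"wx":0,"wy":0,"wz":0},{"fingers":-1,"dx":0,"dy":-1,"dz":0,"wx":0,"wy":0,"wz":0},{"fingers":-1,"dx":0,"dy":-1,"dz":0,"wx":0,"wy":0,"wz":0},{"fingers":-1,"dx":0,"dy":-1,"dz":0,"wx":0,"wy":0,"wz":0}]'|grep -E 'width|force: \['; python3 -m inch '[{"fingers":-1,"dx":0,"dy":-1,"dz":0,"wx":0,"wy":0,"wz":0},{"fingers":-1,"dx":0,"dy":-1,"dz":0,"wx":0,"wy":0,"wz":0},{"fingers":-1,"dx":0,"dy":-1,"dz":0,"wx":0,"wy":0,"wz":0},{"fingers":-1,"dx":0.38,"dy":-1,"dz":0,"wx":0,"wy":0,"wz":0},{"fingers":-1,"dx":0.38,"dy":-1,"dz":0,"wx":0,"wy":0,"wz":0},{"fingers":-1,"dx":0.38,"dy":-1,"dz":0,"wx":0,"wy":0,"wz":0},{"fingers":-1,"dx":0.38,"dy":-1,"dz":0,"wx":0,"wy":0,"wz":0},{"fingers":-1,"dx":0.38,"dy":-1,"dz":0,"wx":0,"wy":0,"wz":0}]'|grep -E 'width|force: \[';  python3 -m inch '[{"fingers":-1,"dx":0.4,"dy":-1,"dz":0,"wx":0,"wy":0,"wz":0},{"fingers":-1,"dx":0.4,"dy":-1,"dz":0,"wx":0,"wy":0,"wz":0},{"fingers":-1,"dx":0,"dy":-0.7,"dz":0,"wx":0,"wy":0,"wz":0},{"fingers":-1,"dx":0,"dy":0,"dz":0,"wx":0,"wy":0,"wz":0},{"fingers":-1,"dx":0,"dy":0,"dz":0,"wx":0,"wy":0,"wz":0}]'|grep -E 'tcp_pos|rot|width|force'
```

```text
force: [0.7, -0.2, -2.9]
gripper_width: 0.443
force: [0.0, 0.0, -2.7]
gripper_width: 0.441
tcp_pos: [0.5211, 0.1556, 0.1562]
tcp_rot: [0.001, 1.0, -0.008, -0.0]
force: [0.6, 0.2, -1.9]
gripper_width: 0.44
finger_force: 45.0
```

```bash
python3 -m inch '[{"fingers":-1,"dx":0.06,"dy":-0.04,"dz":1,"wx":0,"wy":0,"wz":0},{"fingers":-1,"dx":0,"dy":0,"dz":1,"wx":0,"wy":0,"wz":0},{"fingers":-1,"dx":0,"dy":0,"dz":0.25,"wx":0,"wy":0,"wz":0},{"fingers":-1,"dx":0,"dy":0,"dz":0,"wx":0,"wy":0,"wz":0}]'|grep -E 'tcp_pos|width|force: \['; python3 -m inch '[{"fingers":-1,"dx":0,"dy":0,"dz":0.2,"wx":0,"wy":0,"wz":0},{"fingers":-1,"dx":0,"dy":0,"dz":0.15,"wx":0,"wy":0,"wz":0}]'|grep -E 'tcp_pos|width|force: \['; python3 -m inch '[{"fingers":-1,"dx":0,"dy":0,"dz":0.1,"wx":0,"wy":0,"wz":0}]'|grep -E 'tcp_pos|width|force: \[';python3 -m inch '[{"fingers":-1,"dx":0,"dy":0,"dz":0.1,"wx":0,"wy":0,"wz":0}]'|grep -E 'tcp_pos|width|force: \['
```

```text
tcp_pos: [0.5231, 0.1571, 0.1005]
force: [-0.3, -0.0, -2.1]
gripper_width: 0.439
tcp_pos: [0.5241, 0.158, 0.0923]
force: [0.8, -1.0, 0.7]
gripper_width: 0.441
tcp_pos: [0.5237, 0.158, 0.0895]
force: [1.4, -0.5, 0.5]
gripper_width: 0.439
tcp_pos: [0.5235, 0.158, 0.0867]
force: [0.4, 0.1, 0.1]
gripper_width: 0.443
```

Cell 1 slides, so it is empty. I'll push home.

```bash
python3 -m inch '[{"fingers":-1,"dx":0,"dy":0,"dz":0.4,"wx":0,"wy":0,"wz":0},{"fingers":-1,"dx":0,"dy":0,"dz":0.4,"wx":0,"wy":0,"wz":0},{"fingers":-1,"dx":0,"dy":0,"dz":0.35,"wx":0,"wy":0,"wz":0}]'|grep -E 'tcp_pos|width|force: \['; python3 -m inch '[{"fingers":-1,"dx":0,"dy":0,"dz":0.1,"wx":0,"wy":0,"wz":0}]'|grep -E 'tcp_pos|width|force: \['; python3 -m inch '[{"fingers":-1,"dx":0,"dy":0,"dz":0.1,"wx":0,"wy":0,"wz":0}]'|grep -E 'tcp_pos|width|force: \['; python3 -m inch '[{"fingers":-1,"dx":0,"dy":0,"dz":0.08,"wx":0,"wy":0,"wz":0}]'|grep -E 'tcp_pos|width|force: \['
```

```text
tcp_pos: [0.523, 0.158, 0.0569]
force: [1.1, 0.5, 0.7]
gripper_width: 0.444
tcp_pos: [0.5236, 0.1581, 0.0549]
force: [2.8, -0.5, 10.3]
gripper_width: 0.442
tcp_pos: [0.5252, 0.1582, 0.0544]
force: [-2.6, -3.4, 33.1]
gripper_width: 0.438
tcp_pos: [0.5262, 0.1584, 0.0541]
force: [-4.6, -3.7, 47.5]
gripper_width: 0.441
```

Bottle D is home in cell 1. I'll release it and move to view A and B.

```bash
python3 -m inch '[{"fingers":0.3,"dx":0,"dy":0,"dz":-0.15,"wx":0,"wy":0,"wz":0},{"fingers":0.3,"dx":0,"dy":0,"dz":0,"wx":0,"wy":0,"wz":0},{"fingers":0.3,"dx":0,"dy":0,"dz":0,"wx":0,"wy":0,"wz":0},{"fingers":0.3,"dx":0,"dy":0,"dz":-0.5,"wx":0,"wy":0,"wz":0},{"fingers":0.3,"dx":0,"dy":0,"dz":-1,"wx":0,"wy":0,"wz":0},{"fingers":0.3,"dx":0,"dy":0,"dz":-1,"wx":0,"wy":0,"wz":0},{"fingers":0.3,"dx":0,"dy":0,"dz":-1,"wx":0,"wy":0,"wz":0},{"fingers":0.3,"dx":0,"dy":0,"dz":-1,"wx":0,"wy":0,"wz":0}]'|grep -E 'tcp_pos|width|force'; python3 -m inch '[{"fingers":0.3,"dx":0.02,"dy":1,"dz":0,"wx":0,"wy":0,"wz":0},{"fingers":0.3,"dx":0.02,"dy":1,"dz":0,"wx":0,"wy":0,"wz":0},{"fingers":0.3,"dx":0.02,"dy":1,"dz":0,"wx":0,"wy":0,"wz":0},{"fingers":0.3,"dx":0.02,"dy":1,"dz":0,"wx":0,"wy":0,"wz":0},{"fingers":0.3,"dx":0.02,"dy":1,"dz":0,"wx":0,"wy":0,"wz":0},{"fingers":0.3,"dx":0.02,"dy":1,"dz":0,"wx":0,"wy":0,"wz":0},{"fingers":0.3,"dx":0.02,"dy":1,"dz":0,"wx":0,"wy":0,"wz":0},{"fingers":0.3,"dx":0.02,"dy":1,"dz":0,"wx":0,"wy":0,"wz":0}]'|grep tcp_pos;python3 -m inch '[{"fingers":0.3,"dx":0.02,"dy":1,"dz":0,"wx":0,"wy":0,"wz":0},{"fingers":0.3,"dx":0.02,"dy":1,"dz":0,"wx":0,"wy":0,"wz":0},{"fingers":0.3,"dx":0.02,"dy":1,"dz":0,"wx":0,"wy":0,"wz":0},{"fingers":0.3,"dx":0.02,"dy":1,"dz":0,"wx":0,"wy":0,"wz":0},{"fingers":0.3,"dx":0.02,"dy":1,"dz":0,"wx":0,"wy":0,"wz":0},{"fingers":0.3,"dx":0.02,"dy":1,"dz":0,"wx":0,"wy":0,"wz":0},{"fingers":0.3,"dx":0.02,"dy":1,"dz":0,"wx":0,"wy":0,"wz":0},{"fingers":0.3,"dx":0.02,"dy":1,"dz":0,"wx":0,"wy":0,"wz":0}]'|grep tcp_pos; python3 -m inch '[{"fingers":0.3,"dx":0,"dy":0,"dz":0,"wx":0,"wy":0,"wz":0}]' >/dev/null;  python3 -c "
from h import *
p=wrist(); st(); find(p,[.638,-.223,.1]); find(p,[.605,-.379,.1])
cv2.imwrite('pics/w11.png',p['color'][:,:,::-1])"
```

```text
tcp_pos: [0.523, 0.1579, 0.1685]
force: [-0.3, -0.2, -1.3]
gripper_width: 0.65
finger_force: 0.0
tcp_pos: [0.524, -0.0429, 0.1677]
tcp_pos: [0.5249, -0.2429, 0.1677]
t 45.38 tcp [ 0.5247 -0.2427  0.1674] yaw -0.017 F [0.3 1.  0.2] w 0.649 ff 0.0
expect [249.6  69.9] r 28.4
guess [ 0.638 -0.223  0.1  ] hough [246.5  70.5  27.4] [ 0.6376 -0.2207  0.1   ]
expect [450.5 113.2] r 27.4
guess [ 0.605 -0.379  0.1  ] hough [452.5 114.5  27.5] [ 0.604  -0.3808  0.1   ]
```

```bash
python3 -m inch '[{"fingers":0.3,"dx":0.9,"dy":-0.18,"dz":0,"wx":0,"wy":0,"wz":0},{"fingers":0.3,"dx":0.9,"dy":-0.18,"dz":0,"wx":0,"wy":0,"wz":0},{"fingers":0.3,"dx":0.9,"dy":-0.18,"dz":0,"wx":0,"wy":0,"wz":0},{"fingers":0.3,"dx":0.9,"dy":-0.18,"dz":0,"wx":0,"wy":0,"wz":0},{"fingers":0.3,"dx":0.9,"dy":-0.18,"dz":0,"wx":0,"wy":0,"wz":0},{"fingers":0.3,"dx":0,"dy":0,"dz":0,"wx":0,"wy":0,"wz":0},{"fingers":0.3,"dx":0,"dy":0,"dz":0,"wx":0,"wy":0,"wz":0}]'|grep -E 'tcp_pos|width'
```

```text
tcp_pos: [0.6371, -0.2208, 0.167]
gripper_width: 0.65
```

```bash
python3 -m inch '[{"fingers":0.3,"dx":0.03,"dy":0.02,"dz":1,"wx":0,"wy":0,"wz":0},{"fingers":0.3,"dx":0,"dy":0,"dz":1,"wx":0,"wy":0,"wz":0},{"fingers":0.3,"dx":0,"dy":0,"dz":1,"wx":0,"wy":0,"wz":0},{"fingers":0.3,"dx":0,"dy":0,"dz":1,"wx":0,"wy":0,"wz":0},{"fingers":0.3,"dx":0,"dy":0,"dz":0.92,"wx":0,"wy":0,"wz":0},{"fingers":0.3,"dx":0,"dy":0,"dz":0,"wx":0,"wy":0,"wz":0},{"fingers":0.3,"dx":0,"dy":0,"dz":0,"wx":0,"wy":0,"wz":0}]' 45|grep -E 'tcp_pos|width|force'; python3 -m inch '[{"fingers":-1,"dx":0,"dy":0,"dz":0,"wx":0,"wy":0,"wz":0},{"fingers":-1,"dx":0,"dy":0,"dz":0,"wx":0,"wy":0,"wz":0},{"fingers":-1,"dx":0,"dy":0,"dz":0,"wx":0,"wy":0,"wz":0},{"fingers":-1,"dx":0,"dy":0,"dz":-0.3,"wx":0,"wy":0,"wz":0},{"fingers":-1,"dx":0,"dy":0,"dz":-0.7,"wx":0,"wy":0,"wz":0},{"fingers":-1,"dx":0,"dy":0,"dz":-1,"wx":0,"wy":0,"wz":0},{"fingers":-1,"dx":0,"dy":0,"dz":-1,"wx":0,"wy":0,"wz":0},{"fingers":-1,"dx":0,"dy":0,"dz":-1,"wx":0,"wy":0,"wz":0}]' 45|grep -E 'tcp_pos|width|force'; python3 -m inch '[{"fingers":-1,"dx":0,"dy":0,"dz":-1,"wx":0,"wy":0,"wz":0},{"fingers":-1,"dx":0,"dy":0,"dz":0,"wx":0,"wy":0,"wz":0},{"fingers":-1,"dx":0,"dy":0,"dz":0,"wx":0,"wy":0,"wz":0}]' |grep -E 'tcp_pos|width|force'
```

```text
tcp_pos: [0.6387, -0.2223, 0.0453]
force: [-0.0, -0.9, 0.0]
gripper_width: 0.651
finger_force: 0.0
tcp_pos: [0.6386, -0.222, 0.146]
force: [0.4, 0.0, -2.8]
gripper_width: 0.437
finger_force: 45.0
tcp_pos: [0.638, -0.2217, 0.1685]
force: [0.0, -1.0, -4.2]
gripper_width: 0.441
finger_force: 45.0
```

A is held. I'll carry it to cell 3.

```bash
python3 -m inch '[{"fingers":-1,"dx":-0.12,"dy":-0.97,"dz":0,"wx":0,"wy":0,"wz":0},{"fingers":-1,"dx":-0.12,"dy":-0.97,"dz":0,"wx":0,"wy":0,"wz":0},{"fingers":-1,"dx":-0.12,"dy":-0.97,"dz":0,"wx":0,"wy":0,"wz":0},{"fingers":-1,"dx":-0.12,"dy":-0.97,"dz":0,"wx":0,"wy":0,"wz":0},{"fingers":-1,"dx":-0.12,"dy":-0.97,"dz":0,"wx":0,"wy":0,"wz":0},{"fingers":-1,"dx":-0.12,"dy":-0.97,"dz":0,"wx":0,"wy":0,"wz":0},{"fingers":-1,"dx":-0.12,"dy":-0.97,"dz":0,"wx":0,"wy":0,"wz":0},{"fingers":-1,"dx":-0.12,"dy":-0.97,"dz":0,"wx":0,"wy":0,"wz":0}]'|grep -E 'width|force: \['; python3 -m inch '[{"fingers":-1,"dx":-0.12,"dy":-0.97,"dz":0,"wx":0,"wy":0,"wz":0},{"fingers":-1,"dx":-0.12,"dy":-0.97,"dz":0,"wx":0,"wy":0,"wz":0},{"fingers":-1,"dx":-0.12,"dy":-0.97,"dz":0,"wx":0,"wy":0,"wz":0},{"fingers":-1,"dx":-0.12,"dy":-0.97,"dz":0,"wx":0,"wy":0,"wz":0},{"fingers":-1,"dx":0,"dy":0,"dz":0,"wx":0,"wy":0,"wz":0},{"fingers":-1,"dx":0,"dy":0,"dz":0,"wx":0,"wy":0,"wz":0}]'|grep -E 'tcp_pos|rot|width|force'
```

```text
force: [-0.1, 0.4, -2.4]
gripper_width: 0.442
tcp_pos: [0.6065, 0.07, 0.1688]
tcp_rot: [0.0, 1.0, -0.007, -0.0]
force: [1.6, -1.2, -2.5]
gripper_width: 0.44
finger_force: 45.0
```

```bash
python3 -m inch '[{"fingers":-1,"dx":0,"dy":0,"dz":1,"wx":0,"wy":0,"wz":0},{"fingers":-1,"dx":0,"dy":0,"dz":1,"wx":0,"wy":0,"wz":0},{"fingers":-1,"dx":0,"dy":0,"dz":0.5,"wx":0,"wy":0,"wz":0},{"fingers":-1,"dx":0,"dy":0,"dz":0,"wx":0,"wy":0,"wz":0}]'|grep -E 'tcp_pos|width|force: \['; python3 -m inch '[{"fingers":-1,"dx":0,"dy":0,"dz":0.3,"wx":0,"wy":0,"wz":0},{"fingers":-1,"dx":0,"dy":0,"dz":0.3,"wx":0,"wy":0,"wz":0}]'|grep -E 'tcp_pos|width|force: \['; python3 -m inch '[{"fingers":-1,"dx":0,"dy":0,"dz":0.3,"wx":0,"wy":0,"wz":0},{"fingers":-1,"dx":0,"dy":0,"dz":0.3,"wx":0,"wy":0,"wz":0}]'|grep -E 'tcp_pos|width|force: \['
```

```text
tcp_pos: [0.6065, 0.069, 0.1059]
force: [0.4, 0.9, -3.2]
gripper_width: 0.442
tcp_pos: [0.6076, 0.0696, 0.0919]
force: [0.7, 0.2, -3.1]
gripper_width: 0.44
tcp_pos: [0.6074, 0.0697, 0.0765]
force: [-0.5, -0.5, 1.2]
gripper_width: 0.44
```

```bash
python3 -m inch '[{"fingers":-1,"dx":0,"dy":0,"dz":0.35,"wx":0,"wy":0,"wz":0},{"fingers":-1,"dx":0,"dy":0,"dz":0.3,"wx":0,"wy":0,"wz":0}]'|grep -E 'tcp_pos|width|force: \['; python3 -m inch '[{"fingers":-1,"dx":0,"dy":0,"dz":0.1,"wx":0,"wy":0,"wz":0}]'|grep -E 'tcp_pos|width|force: \['; python3 -m inch '[{"fingers":-1,"dx":0,"dy":0,"dz":0.1,"wx":0,"wy":0,"wz":0}]'|grep -E 'tcp_pos|width|force: \['; python3 -m inch '[{"fingers":-1,"dx":0,"dy":0,"dz":0.06,"wx":0,"wy":0,"wz":0}]'|grep -E 'tcp_pos|width|force: \['
```

```text
tcp_pos: [0.6072, 0.0697, 0.0599]
force: [-0.6, 0.1, 0.7]
gripper_width: 0.437
tcp_pos: [0.6069, 0.0697, 0.0572]
force: [1.1, 0.1, 0.0]
gripper_width: 0.442
tcp_pos: [0.6071, 0.0697, 0.0552]
force: [0.4, -0.6, 0.8]
gripper_width: 0.443
tcp_pos: [0.6078, 0.0698, 0.0545]
force: [-0.7, -0.4, 12.5]
gripper_width: 0.442
```

```bash
python3 -m inch '[{"fingers":-1,"dx":0,"dy":0,"dz":0.06,"wx":0,"wy":0,"wz":0}]'|grep -E 'tcp_pos|width|force: \['; python3 -m inch '[{"fingers":0.3,"dx":0,"dy":0,"dz":-0.1,"wx":0,"wy":0,"wz":0},{"fingers":0.3,"dx":0,"dy":0,"dz":0,"wx":0,"wy":0,"wz":0},{"fingers":0.3,"dx":0,"dy":0,"dz":0,"wx":0,"wy":0,"wz":0},{"fingers":0.3,"dx":0,"dy":0,"dz":-0.5,"wx":0,"wy":0,"wz":0},{"fingers":0.3,"dx":0,"dy":0,"dz":-1,"wx":0,"wy":0,"wz":0},{"fingers":0.3,"dx":0,"dy":0,"dz":-1,"wx":0,"wy":0,"wz":0},{"fingers":0.3,"dx":0,"dy":0,"dz":-1,"wx":0,"wy":0,"wz":0},{"fingers":0.3,"dx":0,"dy":0,"dz":-1,"wx":0,"wy":0,"wz":0}]'|grep -E 'tcp_pos|width|force'; python3 -m inch '[{"fingers":0.3,"dx":-0.22,"dy":1,"dz":0,"wx":0,"wy":0,"wz":0},{"fingers":0.3,"dx":-0.22,"dy":1,"dz":0,"wx":0,"wy":0,"wz":0},{"fingers":0.3,"dx":-0.22,"dy":1,"dz":0,"wx":0,"wy":0,"wz":0},{"fingers":0.3,"dx":-0.22,"dy":1,"dz":0,"wx":0,"wy":0,"wz":0},{"fingers":0.3,"dx":-0.22,"dy":1,"dz":0,"wx":0,"wy":0,"wz":0},{"fingers":0.3,"dx":-0.22,"dy":1,"dz":0,"wx":0,"wy":0,"wz":0},{"fingers":0.3,"dx":-0.22,"dy":1,"dz":0,"wx":0,"wy":0,"wz":0},{"fingers":0.3,"dx":-0.22,"dy":1,"dz":0,"wx":0,"wy":0,"wz":0}]'|grep tcp_pos;python3 -m inch '[{"fingers":0.3,"dx":-0.22,"dy":1,"dz":0,"wx":0,"wy":0,"wz":0},{"fingers":0.3,"dx":-0.22,"dy":1,"dz":0,"wx":0,"wy":0,"wz":0},{"fingers":0.3,"dx":-0.22,"dy":1,"dz":0,"wx":0,"wy":0,"wz":0},{"fingers":0.3,"dx":-0.22,"dy":1,"dz":0,"wx":0,"wy":0,"wz":0},{"fingers":0.3,"dx":-0.22,"dy":1,"dz":0,"wx":0,"wy":0,"wz":0},{"fingers":0.3,"dx":-0.22,"dy":1,"dz":0,"wx":0,"wy":0,"wz":0},{"fingers":0.3,"dx":-0.22,"dy":1,"dz":0,"wx":0,"wy":0,"wz":0},{"fingers":0.3,"dx":-0.22,"dy":1,"dz":0,"wx":0,"wy":0,"wz":0}]'|grep tcp_pos; python3 -m inch '[{"fingers":0.3,"dx":0,"dy":0.6,"dz":0,"wx":0,"wy":0,"wz":0},{"fingers":0.3,"dx":0,"dy":0,"dz":0,"wx":0,"wy":0,"wz":0}]' >/dev/null;  python3 -c "
from h import *
p=wrist(); st(); find(p,[.604,-.380,.1])"
```

```text
tcp_pos: [0.6086, 0.0698, 0.0543]
force: [-3.7, 0.5, 23.9]
gripper_width: 0.441
tcp_pos: [0.607, 0.0696, 0.1689]
force: [0.6, 0.1, -0.3]
gripper_width: 0.65
finger_force: 0.0
tcp_pos: [0.5598, -0.1306, 0.1681]
tcp_pos: [0.5128, -0.3298, 0.1682]
t 55.3 tcp [ 0.513  -0.3436  0.1674] yaw -0.015 F [-1.   0.1  0. ] w 0.649 ff 0.0
expect [325.1  99.6] r 27.7
guess [ 0.604 -0.38   0.1  ] hough [321.5  98.5  26.7] [ 0.6049 -0.3772  0.1   ]
```

```bash
python3 -m inch '[{"fingers":0.3,"dx":0.92,"dy":0.34,"dz":0,"wx":0,"wy":0,"wz":0},{"fingers":0.3,"dx":0.92,"dy":0.34,"dz":0,"wx":0,"wy":0,"wz":0},{"fingers":0.3,"dx":0.92,"dy":0.34,"dz":0,"wx":0,"wy":0,"wz":0},{"fingers":0.3,"dx":0.92,"dy":0.34,"dz":0,"wx":0,"wy":0,"wz":0},{"fingers":0.3,"dx":0,"dy":0,"dz":0,"wx":0,"wy":0,"wz":0},{"fingers":0.3,"dx":0,"dy":0,"dz":0,"wx":0,"wy":0,"wz":0}]'|grep -E 'tcp_pos|width'
```

```text
tcp_pos: [0.6039, -0.3782, 0.1671]
gripper_width: 0.653
```

```bash
python3 -m inch '[{"fingers":0.3,"dx":0.03,"dy":0.03,"dz":1,"wx":0,"wy":0,"wz":0},{"fingers":0.3,"dx":0,"dy":0,"dz":1,"wx":0,"wy":0,"wz":0},{"fingers":0.3,"dx":0,"dy":0,"dz":1,"wx":0,"wy":0,"wz":0},{"fingers":0.3,"dx":0,"dy":0,"dz":1,"wx":0,"wy":0,"wz":0},{"fingers":0.3,"dx":0,"dy":0,"dz":0.92,"wx":0,"wy":0,"wz":0},{"fingers":0.3,"dx":0,"dy":0,"dz":0,"wx":0,"wy":0,"wz":0},{"fingers":0.3,"dx":0,"dy":0,"dz":0,"wx":0,"wy":0,"wz":0}]' 45|grep -E 'tcp_pos|width|force'; python3 -m inch '[{"fingers":-1,"dx":0,"dy":0,"dz":0,"wx":0,"wy":0,"wz":0},{"fingers":-1,"dx":0,"dy":0,"dz":0,"wx":0,"wy":0,"wz":0},{"fingers":-1,"dx":0,"dy":0,"dz":0,"wx":0,"wy":0,"wz":0},{"fingers":-1,"dx":0,"dy":0,"dz":-0.3,"wx":0,"wy":0,"wz":0},{"fingers":-1,"dx":0,"dy":0,"dz":-0.7,"wx":0,"wy":0,"wz":0},{"fingers":-1,"dx":0,"dy":0,"dz":-1,"wx":0,"wy":0,"wz":0},{"fingers":-1,"dx":0,"dy":0,"dz":-1,"wx":0,"wy":0,"wz":0},{"fingers":-1,"dx":0,"dy":0,"dz":-1,"wx":0,"wy":0,"wz":0}]' 45|grep -E 'tcp_pos|width|force'; python3 -m inch '[{"fingers":-1,"dx":0,"dy":0,"dz":-1,"wx":0,"wy":0,"wz":0},{"fingers":-1,"dx":0,"dy":0,"dz":0,"wx":0,"wy":0,"wz":0},{"fingers":-1,"dx":0,"dy":0,"dz":0,"wx":0,"wy":0,"wz":0}]' |grep -E 'tcp_pos|width|force'
```

```text
tcp_pos: [0.6051, -0.3803, 0.0456]
force: [0.9, -0.5, 0.3]
gripper_width: 0.653
finger_force: 0.0
tcp_pos: [0.6049, -0.3803, 0.1463]
force: [0.1, -0.1, -3.0]
gripper_width: 0.441
finger_force: 45.0
tcp_pos: [0.6044, -0.3799, 0.1687]
force: [-0.4, 0.3, -2.0]
gripper_width: 0.442
finger_force: 45.0
```

B is held. I'll carry it to cell 0.

```bash
python3 -m inch '[{"fingers":-1,"dx":-0.36,"dy":-1,"dz":0,"wx":0,"wy":0,"wz":0},{"fingers":-1,"dx":-0.36,"dy":-1,"dz":0,"wx":0,"wy":0,"wz":0},{"fingers":-1,"dx":-0.36,"dy":-1,"dz":0,"wx":0,"wy":0,"wz":0},{"fingers":-1,"dx":-0.36,"dy":-1,"dz":0,"wx":0,"wy":0,"wz":0},{"fingers":-1,"dx":-0.36,"dy":-1,"dz":0,"wx":0,"wy":0,"wz":0},{"fingers":-1,"dx":-0.36,"dy":-1,"dz":0,"wx":0,"wy":0,"wz":0},{"fingers":-1,"dx":-0.36,"dy":-1,"dz":0,"wx":0,"wy":0,"wz":0},{"fingers":-1,"dx":-0.36,"dy":-1,"dz":0,"wx":0,"wy":0,"wz":0}]'|grep -E 'width|force: \['; python3 -m inch '[{"fingers":-1,"dx":-0.36,"dy":-1,"dz":0,"wx":0,"wy":0,"wz":0},{"fingers":-1,"dx":-0.36,"dy":-1,"dz":0,"wx":0,"wy":0,"wz":0},{"fingers":-1,"dx":0,"dy":-1,"dz":0,"wx":0,"wy":0,"wz":0},{"fingers":-1,"dx":0,"dy":-1,"dz":0,"wx":0,"wy":0,"wz":0},{"fingers":-1,"dx":0,"dy":-1,"dz":0,"wx":0,"wy":0,"wz":0},{"fingers":-1,"dx":0,"dy":-1,"dz":0,"wx":0,"wy":0,"wz":0},{"fingers":-1,"dx":0,"dy":-1,"dz":0,"wx":0,"wy":0,"wz":0},{"fingers":-1,"dx":0,"dy":-1,"dz":0,"wx":0,"wy":0,"wz":0}]'|grep -E 'width|force: \['; python3 -m inch '[{"fingers":-1,"dx":0,"dy":-1,"dz":0,"wx":0,"wy":0,"wz":0},{"fingers":-1,"dx":0,"dy":-1,"dz":0,"wx":0,"wy":0,"wz":0},{"fingers":-1,"dx":0,"dy":0,"dz":0,"wx":0,"wy":0,"wz":0},{"fingers":-1,"dx":0,"dy":0,"dz":0,"wx":0,"wy":0,"wz":0}]'|grep -E 'tcp_pos|rot|width|force'
```

```text
force: [0.0, -0.1, -2.2]
gripper_width: 0.442
force: [0.3, -0.2, -3.1]
gripper_width: 0.441
tcp_pos: [0.5212, 0.0704, 0.1686]
tcp_rot: [0.0, 1.0, -0.008, -0.001]
force: [0.5, -0.4, -3.3]
gripper_width: 0.439
finger_force: 45.0
```

```bash
python3 -m inch '[{"fingers":-1,"dx":0,"dy":-0.05,"dz":1,"wx":0,"wy":0,"wz":0},{"fingers":-1,"dx":0,"dy":0,"dz":1,"wx":0,"wy":0,"wz":0},{"fingers":-1,"dx":0,"dy":0,"dz":0.6,"wx":0,"wy":0,"wz":0},{"fingers":-1,"dx":0,"dy":0,"dz":0,"wx":0,"wy":0,"wz":0}]'|grep -E 'tcp_pos|width|force: \['; python3 -m inch '[{"fingers":-1,"dx":0,"dy":0,"dz":0.2,"wx":0,"wy":0,"wz":0},{"fingers":-1,"dx":0,"dy":0,"dz":0.2,"wx":0,"wy":0,"wz":0}]'|grep -E 'tcp_pos|width|force: \['; python3 -m inch '[{"fingers":-1,"dx":0,"dy":0,"dz":0.1,"wx":0,"wy":0,"wz":0}]'|grep -E 'tcp_pos|width|force: \['; python3 -m inch '[{"fingers":-1,"dx":0,"dy":0,"dz":0.1,"wx":0,"wy":0,"wz":0}]'|grep -E 'tcp_pos|width|force: \['
```

```text
tcp_pos: [0.5211, 0.0716, 0.1034]
force: [-0.3, 0.3, -2.6]
gripper_width: 0.443
tcp_pos: [0.5225, 0.0725, 0.0948]
force: [0.2, 0.1, 0.7]
gripper_width: 0.439
tcp_pos: [0.5223, 0.0725, 0.0921]
force: [1.1, 0.5, 0.6]
gripper_width: 0.439
tcp_pos: [0.5222, 0.0725, 0.0896]
force: [-0.3, -0.0, 0.5]
gripper_width: 0.443
```

```bash
python3 -m inch '[{"fingers":-1,"dx":0,"dy":0,"dz":0.4,"wx":0,"wy":0,"wz":0},{"fingers":-1,"dx":0,"dy":0,"dz":0.4,"wx":0,"wy":0,"wz":0},{"fingers":-1,"dx":0,"dy":0,"dz":0.35,"wx":0,"wy":0,"wz":0}]'|grep -E 'tcp_pos|width|force: \['; python3 -m inch '[{"fingers":-1,"dx":0,"dy":0,"dz":0.1,"wx":0,"wy":0,"wz":0}]'|grep -E 'tcp_pos|width|force: \['; python3 -m inch '[{"fingers":-1,"dx":0,"dy":0,"dz":0.1,"wx":0,"wy":0,"wz":0}]'|grep -E 'tcp_pos|width|force: \['; python3 -m inch '[{"fingers":-1,"dx":0,"dy":0,"dz":0.08,"wx":0,"wy":0,"wz":0}]'|grep -E 'tcp_pos|width|force: \['; python3 -m inch '[{"fingers":-1,"dx":0,"dy":0,"dz":0.06,"wx":0,"wy":0,"wz":0}]'|grep -E 'tcp_pos|width|force: \['
```

```text
tcp_pos: [0.5217, 0.0725, 0.0597]
force: [0.4, 1.4, 1.1]
gripper_width: 0.442
tcp_pos: [0.5214, 0.0725, 0.0572]
force: [-0.2, 0.3, 0.3]
gripper_width: 0.437
tcp_pos: [0.5218, 0.0724, 0.0553]
force: [1.3, 0.1, -0.3]
gripper_width: 0.441
tcp_pos: [0.5231, 0.0728, 0.0545]
force: [-0.0, 0.4, 19.7]
gripper_width: 0.44
tcp_pos: [0.524, 0.0729, 0.0542]
force: [-4.2, 0.8, 30.0]
gripper_width: 0.44
```

All four bottles are home. I'll release, shut the fingers, and move to the crate side of the handle.

```bash
python3 -m inch '[{"fingers":0.3,"dx":0,"dy":0,"dz":-0.1,"wx":0,"wy":0,"wz":0},{"fingers":0.3,"dx":0,"dy":0,"dz":0,"wx":0,"wy":0,"wz":0},{"fingers":0.3,"dx":0,"dy":0,"dz":0,"wx":0,"wy":0,"wz":0},{"fingers":0.3,"dx":0,"dy":0,"dz":-0.5,"wx":0,"wy":0,"wz":0},{"fingers":0.3,"dx":0,"dy":0,"dz":-1,"wx":0,"wy":0,"wz":0},{"fingers":0.3,"dx":0,"dy":0,"dz":-1,"wx":0,"wy":0,"wz":0},{"fingers":0.3,"dx":0,"dy":0,"dz":-1,"wx":0,"wy":0,"wz":0},{"fingers":0.3,"dx":0,"dy":0,"dz":-1,"wx":0,"wy":0,"wz":0}]'|grep -E 'tcp_pos|width|force'; python3 -m inch '[{"fingers":-1,"dx":1,"dy":0.48,"dz":0,"wx":0,"wy":0,"wz":0},{"fingers":-1,"dx":1,"dy":0.48,"dz":0,"wx":0,"wy":0,"wz":0},{"fingers":-1,"dx":1,"dy":0.48,"dz":0,"wx":0,"wy":0,"wz":0},{"fingers":-1,"dx":1,"dy":0.48,"dz":0,"wx":0,"wy":0,"wz":0},{"fingers":-1,"dx":1,"dy":0.48,"dz":0,"wx":0,"wy":0,"wz":0},{"fingers":-1,"dx":0,"dy":0,"dz":0,"wx":0,"wy":0,"wz":0},{"fingers":-1,"dx":0,"dy":0,"dz":0,"wx":0,"wy":0,"wz":0}]' 20|grep -E 'tcp_pos|width'; python3 -c "
from h import *
p=wrist(); cv2.imwrite('pics/w12.png',p['color'][:,:,::-1])"
```

```text
tcp_pos: [0.5217, 0.0723, 0.1686]
force: [0.4, -0.6, 0.7]
gripper_width: 0.649
finger_force: 0.0
tcp_pos: [0.6453, 0.0109, 0.1673]
gripper_width: 0.009
```

```bash
python3 -m inch '[{"fingers":-1,"dx":0,"dy":0,"dz":1,"wx":0,"wy":0,"wz":0},{"fingers":-1,"dx":0,"dy":0,"dz":1,"wx":0,"wy":0,"wz":0},{"fingers":-1,"dx":0,"dy":0,"dz":1,"wx":0,"wy":0,"wz":0},{"fingers":-1,"dx":0,"dy":0,"dz":1,"wx":0,"wy":0,"wz":0},{"fingers":-1,"dx":0,"dy":0,"dz":0.35,"wx":0,"wy":0,"wz":0},{"fingers":-1,"dx":0,"dy":0,"dz":0,"wx":0,"wy":0,"wz":0}]'|grep -E 'tcp_pos|force: \['; python3 -m inch '[{"fingers":-1,"dx":0.05,"dy":0.45,"dz":0,"wx":0,"wy":0,"wz":0},{"fingers":-1,"dx":0.05,"dy":0.45,"dz":0,"wx":0,"wy":0,"wz":0},{"fingers":-1,"dx":0.05,"dy":0.45,"dz":0,"wx":0,"wy":0,"wz":0},{"fingers":-1,"dx":0.05,"dy":0.45,"dz":0,"wx":0,"wy":0,"wz":0}]'|grep -E 'tcp_pos|force: \['; python3 -m inch '[{"fingers":-1,"dx":-0.1,"dy":0.5,"dz":0,"wx":0,"wy":0,"wz":0},{"fingers":-1,"dx":-0.1,"dy":0.5,"dz":0,"wx":0,"wy":0,"wz":0}]'|grep -E 'tcp_pos|force: \['
```

```text
tcp_pos: [0.6455, 0.0109, 0.0584]
force: [0.3, 0.0, -0.3]
tcp_pos: [0.6501, -0.0349, 0.0585]
force: [-1.5, 4.6, -0.0]
tcp_pos: [0.6446, -0.0602, 0.0582]
force: [0.2, 4.5, 0.1]
```

Contact is steady at 4.5 N, so I'll continue the arc.

```bash
python3 -m inch '[{"fingers":-1,"dx":-0.22,"dy":0.49,"dz":0,"wx":0,"wy":0,"wz":0},{"fingers":-1,"dx":-0.22,"dy":0.49,"dz":0,"wx":0,"wy":0,"wz":0}]'|grep -E 'tcp_pos|force: \['; python3 -m inch '[{"fingers":-1,"dx":-0.38,"dy":0.41,"dz":0,"wx":0,"wy":0,"wz":0},{"fingers":-1,"dx":-0.38,"dy":0.41,"dz":0,"wx":0,"wy":0,"wz":0}]'|grep -E 'tcp_pos|force: \['; python3 -m inch '[{"fingers":-1,"dx":-0.41,"dy":0.24,"dz":0,"wx":0,"wy":0,"wz":0},{"fingers":-1,"dx":-0.41,"dy":0.24,"dz":0,"wx":0,"wy":0,"wz":0}]'|grep -E 'tcp_pos|force: \[';  python3 -m inch '[{"fingers":-1,"dx":-0.3,"dy":0.1,"dz":0,"wx":0,"wy":0,"wz":0}]'|grep -E 'tcp_pos|force: \['
```

```text
tcp_pos: [0.6332, -0.0848, 0.0584]
force: [1.4, 4.0, 0.3]
tcp_pos: [0.6136, -0.1049, 0.0585]
force: [2.3, 3.3, -1.0]
tcp_pos: [0.5929, -0.1161, 0.0585]
force: [2.7, 2.8, -0.5]
tcp_pos: [0.5853, -0.1187, 0.0585]
force: [3.7, 1.6, 0.4]
```

```bash
python3 -m inch '[{"fingers":-1,"dx":-0.2,"dy":0.03,"dz":0,"wx":0,"wy":0,"wz":0}]'|grep -E 'tcp_pos|force: \['; python3 -m inch '[{"fingers":-1,"dx":-0.12,"dy":0,"dz":0,"wx":0,"wy":0,"wz":0}]'|grep -E 'tcp_pos|force: \['; python3 -m inch '[{"fingers":-1,"dx":-0.1,"dy":0,"dz":0,"wx":0,"wy":0,"wz":0}]'|grep -E 'tcp_pos|force: \['; python3 -m inch '[{"fingers":-1,"dx":-0.08,"dy":0,"dz":0,"wx":0,"wy":0,"wz":0}]'|grep -E 'tcp_pos|force: \['
```

```text
tcp_pos: [0.5807, -0.1193, 0.0585]
force: [9.3, 0.8, -0.7]
tcp_pos: [0.5808, -0.1192, 0.0589]
force: [17.4, -0.9, -11.5]
tcp_pos: [0.5808, -0.1192, 0.0591]
force: [23.7, -0.9, -17.5]
tcp_pos: [0.5808, -0.1192, 0.0592]
force: [28.4, -1.6, -23.4]
```

The force climbed from 3.7 to 28 N with no movement, so the valve is at its open end stop. I'll back off and take a final look.

```bash
python3 -m inch '[{"fingers":-1,"dx":0.5,"dy":0,"dz":0,"wx":0,"wy":0,"wz":0},{"fingers":-1,"dx":0.4,"dy":0,"dz":0,"wx":0,"wy":0,"wz":0},{"fingers":-1,"dx":0,"dy":0,"dz":-1,"wx":0,"wy":0,"wz":0},{"fingers":-1,"dx":0,"dy":0,"dz":-1,"wx":0,"wy":0,"wz":0},{"fingers":-1,"dx":0,"dy":0,"dz":-1,"wx":0,"wy":0,"wz":0},{"fingers":-1,"dx":0,"dy":0,"dz":-1,"wx":0,"wy":0,"wz":0},{"fingers":-1,"dx":0,"dy":0,"dz":-1,"wx":0,"wy":0,"wz":0},{"fingers":-1,"dx":0,"dy":0,"dz":-1,"wx":0,"wy":0,"wz":0}]'|grep -E 'tcp_pos|force: \['; python3 -m inch '[{"fingers":-1,"dx":-1,"dy":0.5,"dz":0,"wx":0,"wy":0,"wz":0},{"fingers":-1,"dx":-1,"dy":0.5,"dz":0,"wx":0,"wy":0,"wz":0},{"fingers":-1,"dx":-1,"dy":0.5,"dz":0,"wx":0,"wy":0,"wz":0},{"fingers":-1,"dx":-1,"dy":0.5,"dz":0,"wx":0,"wy":0,"wz":0},{"fingers":-1,"dx":-1,"dy":0.5,"dz":0,"wx":0,"wy":0,"wz":0},{"fingers":-1,"dx":-1,"dy":0.5,"dz":0,"wx":0,"wy":0,"wz":0},{"fingers":-1,"dx":-1,"dy":0.5,"dz":0,"wx":0,"wy":0,"wz":0},{"fingers":-1,"dx":-1,"dy":0.5,"dz":0,"wx":0,"wy":0,"wz":0}]'|grep tcp_pos
python3 - <<'E'
from h import *
a=env.camera('top')['color'][120:300,130:450]; b=env.camera('scene')['color'][140:380,130:470]
a=cv2.resize(a,(560,315),interpolation=cv2.INTER_CUBIC); b=cv2.resize(b,(400,282),interpolation=cv2.INTER_CUBIC)
c=np.zeros((597,560,3),'uint8'); c[:315]=a; c[315:,:400]=b; cv2.imwrite('pics/end.png',c[:,:,::-1]); st()
E
```

```text
tcp_pos: [0.5952, -0.1191, 0.2088]
force: [-0.0, 0.2, 0.7]
tcp_pos: [0.3929, -0.2163, 0.2082]
t 69.58 tcp [ 0.3912 -0.2173  0.2082] yaw -0.019 F [ 0.3 -0.2 -0.6] w 0.005 ff 0.0
```

View pics/end.png

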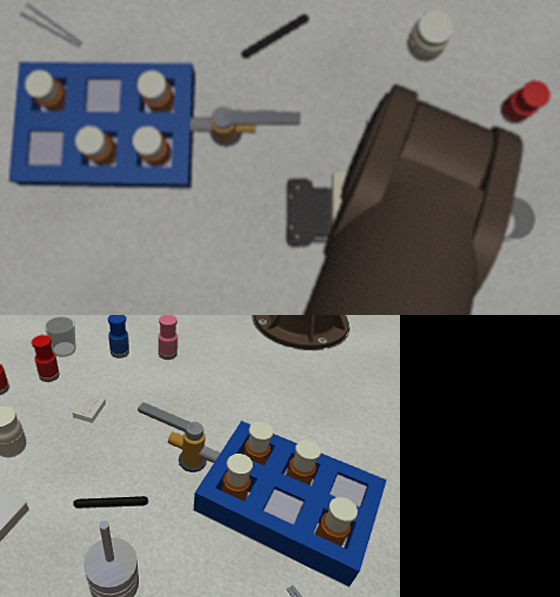

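The four bottles stand upright and deep in cells 0, 1, 3 and 5. The handle, (222,118) to (299,118), lies along the crate's -y, and the bystanders in view are where they were. I'll hand in.

```bash
python3 -c "
from cell import env
print(env.sign_off())"
```

```text
the job is handed in; nothing more can be done
None
```

The job is handed in: I closed the stopcock first, then put all four amber bottles upright and fully home in cells 0, 1, 3 and 5 (2 and 4 are taken), and finally turned the stopcock fully open; I touched nothing else on the bench, though one bottle shifted about 3 cm by itself.

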